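# Thread the locking rod through the drawer tabs of a chip rack

### The job

Lock the little blue chip-drawer rack: draw the steel locking rod by its red grip out of its grey parking block, thread it straight down through the holed tabs of all three drawers and into the socket in the rack's foot, until its collar sits fully down on the top tab, and let go. The drawers are not quite in line, so feel for each hole and ease the drawer over with the rod instead of forcing it: the tabs crack if the rod is pressed hard (about 30 N) against them. Do not knock over or push away the two capped vials nearby.

Things in the scene. Friction and masses are not known exactly. Their poses are not given: they have to be found in the camera images.
- rod: Loose steel locking rod, 50 to 85 g. Origin at its lower tip, z along the rod towards the grip. Shaft 8 mm thick, z = 0 to 66 mm, tapered to 6 mm over the last 2 mm at the tip; collar 20 mm across, z = 66 to 70 mm; red square grip 16 x 16 mm (faces square to x and y), z = 70 to 114 mm. Starts upright in the block, collar on the block's top, x and y parallel to the block's
- block: Grey parking block fixed to the bench, 44 x 44 mm and 70 mm high, with a low metal foot (86 x 44 x 8 mm, long along its x). Origin on the bench under the centre of the 10.5 mm hole that holds the rod, z up
- rack: Blue rack fixed to the bench; its three stacked drawers slide along the rack's x. Origin on the bench on the socket's axis, z up. Housing at x = 28 to 126 mm, y = -50 to 50 mm, 76 mm high, open front facing -x. Each drawer has a tab before the housing, 4 mm thick, 34 mm wide, reaching 24 mm to each side of its 11 mm hole along x, springy: 1 mm per 6 N when pressed from above
- tab_line (a point): Point of the rack (not of a drawer) on the socket's axis, level with the top tab's upper face, 70 mm above the bench. Upper faces of the tabs: 70 mm (top drawer, yellow), 53 mm (middle, white), 36 mm (bottom, orange). All holes lie at y = 0 of the rack, but along x each drawer by itself stands up to 9 mm before or behind this axis, which is not measured
- socket (a point): Centre of the mouth of the 14 mm socket in the rack's rigid metal foot (46 x 44 mm, 16 mm high), 16 mm above the bench; its floor is 1 mm above the bench. A drawer stays where it is left; the rod in its hole, moved along the rack's x, drags it with about 2 N, up to 11 mm either way. With the rod home the collar lies on the top tab and the tip is 4 mm above the bench
- vial_red: vial with a red screw cap, 16 mm across, 48 mm tall, standing loose; a bystander. Origin at the centre of its underside, z up
- vial_blue: vial with a blue screw cap, 16 mm across, 48 mm tall, standing loose; a bystander. Origin at the centre of its underside, z up
Things that resemble listed ones, but are neither listed nor needed, are in the scene too. Of the things that look like the rod, the largest one is meant.

How it is judged:
By the outcome, as a careful person would: the job done as asked, in the order asked, and still so for the second after the job is handed in, with the robot touching nothing.
It also fails if it takes over 67 s, if anything falls off the work surface, if the arm or the gripper's body presses on something with over 40 N, if the wrist force passes 120 N, or if a joint passes its speed limit or range.

### The arm

A 6-joint arm with a two-finger parallel gripper is mounted at the origin on a cart in front of the work surface, level with it; the furniture and walls round the work are solid. World frame = base frame: x ahead of the robot, y to its left, z up, the work surface at z = 0. Lengths are in m, angles in rad, forces in N, time in s.
With the tool pointing down it reaches from about 0.35 to 0.95 m from the base axis. Payload 17.4 kg.
Tool frame: the origin (TCP) lies at the very end of the fingers, on their centre line; the grasp point (between the pads) lies 19 mm behind it; z points along the fingers, y is the line along which they close (so a half turn about z gives the same grasp; the last joint's range is limited). The gripper opens to 93 mm and grips with 3 to 60 N. Pads are 15 mm wide; open, the fingers measure 128 mm over their backs; the gripper's body (75 mm by 188 mm) begins 65 mm behind the grasp point.
Start: joints at [1.125, 0.116, 1.442, -0, 1.584, -0.038], TCP at [0.268, 0.62, 0.187] pointing down, gripper open.
Joint ranges: [-2.83, 2.83], [-0.83, 2.19], [0.07, 2.5], [-1.14, 4.28], [0.01, 3], [-2.97, 2.97]. Speed limits (rad/s): [1.89, 1.89, 2.22, 3.14, 3.14, 3.14].

### API

Orientations are given as [roll, pitch, yaw] about the fixed x, y, z axes, in that order (R = Rz(yaw) Ry(pitch) Rx(roll)).
In Python, from bench import ctrl gives the robot as it stands. The module is installed in compiled form; this text tells all that it offers.
- The arm moves only by the tool arm_command, never from a script. Its argument "plan" is a list of rows, each an object of numbers: "dx", "dy", "dz": the shift along the world's x, y, z in m; "ax", "ay", "az": the turn, a rotation vector about the world's x, y, z in degrees. In form: [{"dx": .., "dy": .., "dz": .., "ax": .., "ay": .., "az": ..}, ...]. A call has 1 to 5 rows; each row is the pose to reach, as a shift and turn from the pose commanded when the call began; what a row does not reach only later rows make up. A row lasts 1/8 s, in which the tool goes at most 62.5 mm and 10.7 degrees, less where a joint would pass 70% of its speed; a pose out of reach is approached as far as the arm can. A call with a gripper value outside its range is refused whole. "grip" is the opening, from 0 (shut) to 1 (fully open), set as the call begins (left out, the last holds). The fingers move at their own pace and stop on an object; "squeeze" is the grip in N (left out, the last holds). Time passes only in rows, so rows that repeat a pose let the fingers close. It gives the time, the measured TCP pose, the force, the opening and the grip force at its end, in the units of the state.
- ctrl.state(): the state, without advancing time (a new reading comes with each control period).
- ctrl.read_camera(name): name is "scene" or "top" or "wrist"; returns a dict with "img" (420x560x3 uint8, red, green, blue), "mtx" (3x3 intrinsics, pixels), "k1" (the pictures are not rectified: a ray, as slopes to the right and down, at radius r is drawn at 1 + k1 r^2 times it, then the intrinsics apply), "R" (3x3) and "t" (3): a world point X has camera coordinates R X + t; the wrist camera has in their place "T_tool_cam" (4x4, takes a point from camera to tool coordinates, whose origin is the TCP and whose axes are the flange's). Camera axes: x right, y down, z forward; pixel columns grow to the right and rows downward; lengths in m; the calibration is good to about 2 mm. A picture is of the moment at which its call begins: read the wrist's pose just before it. There is no depth.
- ctrl.job_done(): hands the job in; it is judged then, once.
The state is a dict: "time": time; "qpos": joint angles; "qvel": joint speeds; "tau": joint torques, N m; "eef_pos": TCP position; "ee_rot": TCP orientation; "ft_force": force on the tool from outside, world axes, zero at the start; "wrist_torque": the same for the moment, N m; "grip_width": finger opening in m; "grip_force": force on a finger pad.
Only numpy, scipy, OpenCV 4.12 (cv2) and the standard library are available. Lean on these libraries where they do the work, as an engineer would, in place of code of your own. Each camera call takes 0.05 s, during which the arm holds its last target. There are 200 camera calls.

## Working session

There is one attempt and no reset: what is moved stays moved. The work goes in short steps, Python scripts to look and compute and a tool call to move; the robot and the scene stay as the last step left them, time stands still between calls to the robot, and variables do not carry over. Pictures are saved under pics/ and viewed, at most 10 in all, crops included, and the job is handed in when it is done.

Besides the shell and the picture viewer there is one more tool, called after "Emit:" in YAML: its name, and indented under it one key for each argument. arm_command: Moves the arm, as the interface text tells. Its arguments: {"type":"object","properties":{"plan":{"type":"array","items":{"type":"object","properties":{"dx":{"type":"number"},"dy":{"type":"number"},"dz":{"type":"number"},"ax":{"type":"number"},"ay":{"type":"number"},"az":{"type":"number"}}}},"grip":{"type":"number"},"squeeze":{"type":"number"}},"required":["plan"]}

```bash
mkdir -p pics
cat > h.py <<'E'
import numpy as np, cv2
from bench import ctrl
from scipy.spatial.transform import Rotation as Ro
def snap(n):
    s=ctrl.state(); c=ctrl.read_camera(n)
    if n=="wrist":
        T=np.eye(4);r=np.array(s["ee_rot"]);T[:3,:3]=r if r.shape==(3,3) else Ro.from_euler("xyz",r).as_matrix()
        T[:3,3]=s["eef_pos"];W=T@np.array(c["T_tool_cam"]);c["R"]=W[:3,:3].T;c["t"]=-c["R"]@W[:3,3]
    return c
def save(c,f): cv2.imwrite(f,cv2.cvtColor(c["img"],cv2.COLOR_RGB2BGR))
def ray(c,u,v):
    K=np.array(c["mtx"]);d=np.array([(u-K[0,2])/K[0,0],(v-K[1,2])/K[1,1]]);p=d.copy()
    for _ in range(20): p=d/(1+c["k1"]*(p@p))
    R=np.array(c["R"]);return -R.T@np.array(c["t"]),R.T@np.array([*p,1])
def onz(c,u,v,z):
    o,d=ray(c,u,v);return o+d*(z-o[2])/d[2]
def proj(c,X):
    q=np.array(c["R"])@np.array(X)+np.array(c["t"]);p=q[:2]/q[2];p=p*(1+c["k1"]*(p@p));K=np.array(c["mtx"])
    return K[0,0]*p[0]+K[0,2],K[1,1]*p[1]+K[1,2]
E
python3 - <<'E'
from h import *
print(ctrl.state())
for n in("top","scene"):
    c=snap(n);save(c,f"pics/{n}0.png");print(n,-np.array(c["R"]).T@c["t"],c["k1"],c["mtx"][0])
E
```

```text
{'time': 0.0, 'qpos': array([ 1.12518248e+00,  1.16493159e-01,  1.44226864e+00,  1.36487029e-05,
        1.58397840e+00, -3.77860084e-02]), 'qvel': array([-0.00085832, -0.00063531, -0.00035654, -0.0004465 ,  0.00061753,
        0.00028239]), 'tau': array([-2.34447354e-03, -7.21250367e+01, -6.22602081e+01,  7.76657858e-02,
        2.42796860e-02, -8.67918789e-05]), 'eef_pos': array([0.26760968, 0.61942878, 0.18619826]), 'ee_rot': array([-3.14044644e+00, -5.69889170e-05,  2.73376496e+00]), 'ft_force': array([ 0.58542586,  0.55910452, -0.26829538]), 'wrist_torque': array([-0.030124  , -0.02491108,  0.00849054]), 'grip_force': 0.0, 'grip_width': 0.09278803046810984}
top [ 0.33177326 -0.02726998  1.16954539] -0.13098980003164534 [440.50147543   0.         278.30859278]
scene [-0.23231734 -0.49770533  0.78003168] -0.06727575208542255 [512.66279752   0.         287.38001129]
```

View pics/top0.png

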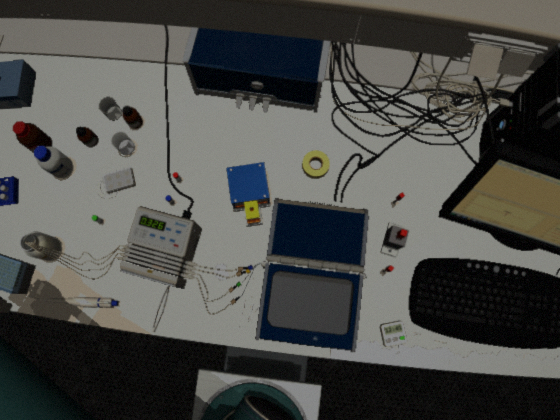

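View pics/scene0.png

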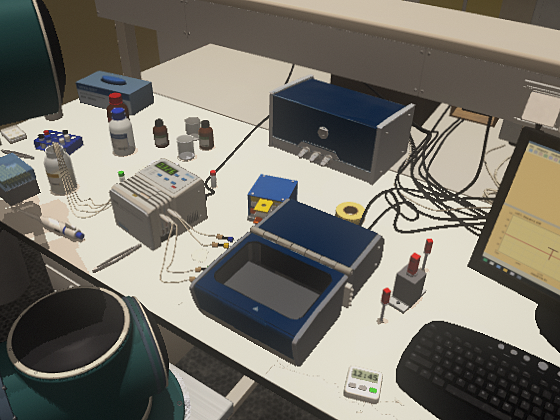

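The top view shows the rack at (248,190) with its yellow tab at (252,212), and the parking block at (397,237) with its red grip at about (404,233). It also shows the red vial at (176,177) and the blue vial at (169,198). The scene view shows smaller red-topped lookalikes at (429,247) and (386,297).

Run:
```python
from h import *
c=snap("top");s=snap("scene")
def blobs(c,lo,hi,roi,name):
    h=cv2.cvtColor(c["img"],cv2.COLOR_RGB2HSV);m=cv2.inRange(h,lo,hi)
    if lo[0]==0 : m|=cv2.inRange(h,(172,lo[1],lo[2]),(180,255,255))
    x0,y0,x1,y1=roi;k=np.zeros_like(m);k[y0:y1,x0:x1]=m[y0:y1,x0:x1]
    out=[]
    for q in cv2.findContours(k,0,2)[0]:
        if cv2.contourArea(q)>8:
            (a,b),wh,an=cv2.minAreaRect(q);print(name,np.round([a,b],1),np.round(wh,1),round(an,1),cv2.contourArea(q));out.append((a,b))
    return out
for p in blobs(c,(0,120,60),(8,255,255),(370,180,420,290),"top red"): print(onz(c,*p,.105))
blobs(s,(0,120,60),(8,255,255),(370,230,440,310),"scene red")
for p in blobs(c,(20,120,80),(35,255,255),(235,195,268,230),"yellow"): print(onz(c,*p,.07))
for p in blobs(c,(100,120,70),(125,255,255),(220,155,275,215),"rack"): print(onz(c,*p,.076))
for p in blobs(c,(0,120,60),(8,255,255),(165,168,185,186),"vred")+blobs(c,(100,100,60),(130,255,255),(160,188,180,208),"vblue"): print(onz(c,*p,.045))
print("case lid corner if z=.07",onz(c,275,201,.07),onz(c,269,262,.07))
a=cv2.resize(c["img"][150:240,215:335],None,fx=6,fy=6,interpolation=2);cv2.imwrite("pics/rk.png",a[:,:,::-1])
```

```text
top red [390. 268.] [4.2 4.2] 45.0 14.0
top red [403.4 232.5] [6.6 6.3] 18.4 33.5
top red [401.3 194.8] [4.2 3.5] 45.0 12.5
[ 0.45801698 -0.28564338  0.105     ]
[ 0.54962593 -0.3124972   0.105     ]
[ 0.64532445 -0.30108343  0.105     ]
scene red [387.  298.5] [7. 4.] 90.0 10.0
scene red [386.8 290.3] [5.7 4.9] 45.0 21.5
scene red [415.2 256.6] [8.  6.3] 26.6 34.5
scene red [428.6 248.5] [4.2 7.6] 8.1 10.0
scene red [429.5 241. ] [4. 5.] 90.0 13.5
yellow [251.5 209.4] [17.4 14. ] 79.7 204.0
[0.56878838 0.07099006 0.07      ]
rack [247.2 182.4] [35.7 37.9] 81.5 1254.0
[0.63678664 0.09121789 0.076     ]
vred [175.  174.5] [4. 5.] 0.0 16.0
vblue [168.  197.5] [4. 5.] 0.0 15.5
[0.6438113  0.29079909 0.045     ]
[0.57871262 0.2982197  0.045     ]
case lid corner if z=.07 [0.59806022 0.01410197 0.07      ] [0.44069618 0.00936712 0.07      ]
```

View pics/rk.png

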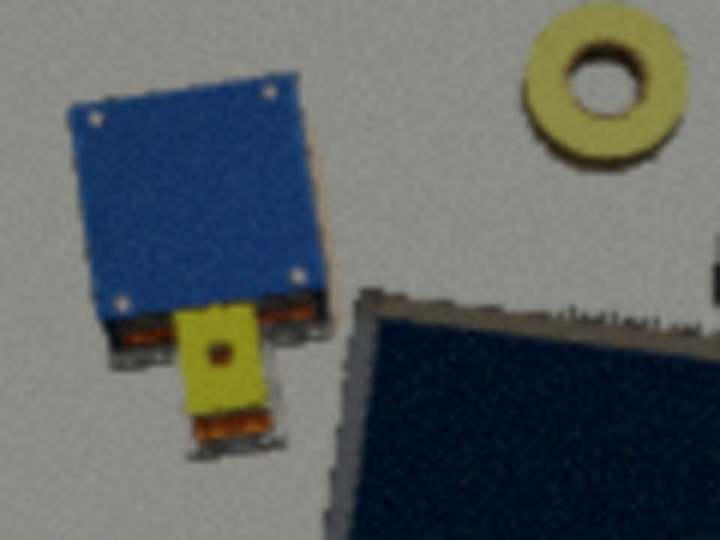

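The enlarged view shows the yellow tab hole at crop (220,353), with the rack yawed about 8°. The case lid corner is near the tab at crop (370,295).

```bash
cat >> h.py <<'E'
def tri(c1,p1,c2,p2):
    o1,d1=ray(c1,*p1);o2,d2=ray(c2,*p2);A=np.stack([d1,-d2],1);k=np.linalg.lstsq(A,o2-o1,rcond=None)[0]
    a=o1+k[0]*d1;b=o2+k[1]*d2;return (a+b)/2,np.linalg.norm(a-b)
E
python3 - <<'E'
from h import *
c=snap("top");s=snap("scene")
print("grip",tri(c,(403.4,232.5),s,(413.5,259)))
print("lid",tri(c,(276,201),s,(287,201)))
print("hole",onz(c,215+220/6,150+353/6,.07))
w=ctrl.read_camera("wrist");print(np.round(w["T_tool_cam"],3),w["mtx"][0],w["k1"])
E
```

```text
grip (array([ 0.54703486, -0.30888584,  0.1105868 ]), np.float64(0.004961105660238585))
lid (array([0.58918488, 0.01427648, 0.09600507]), np.float64(0.009229688913073866))
hole [0.57020407 0.07080589 0.07      ]
[[-0.001 -0.957 -0.29   0.08 ]
 [ 1.    -0.    -0.001  0.001]
 [ 0.001 -0.29   0.957 -0.198]
 [ 0.     0.     0.     1.   ]] [334.87105465   0.         274.89034164] -0.047488086358555295
```

Emit:
arm_command:
  plan:
    - {"dx": 0.02, "dy": -0.04, "dz": 0.04}
    - {"dx": 0.05, "dy": -0.09, "dz": 0.07}
    - {"dx": 0.07, "dy": -0.15, "dz": 0.08}
    - {"dx": 0.09, "dy": -0.21, "dz": 0.09}
    - {"dx": 0.11, "dy": -0.26, "dz": 0.1}

```text
schema error: expected keys dx, dy, dz, ax, ay, az
```

Emit:
arm_command:
  plan:
    - {"dx": 0.02, "dy": -0.05, "dz": 0.03, "ax": 0, "ay": 0, "az": 4}
    - {"dx": 0.05, "dy": -0.1, "dz": 0.05, "ax": 0, "ay": 0, "az": 8}
    - {"dx": 0.07, "dy": -0.155, "dz": 0.07, "ax": 0, "ay": 0, "az": 12}
    - {"dx": 0.1, "dy": -0.21, "dz": 0.08, "ax": 0, "ay": 0, "az": 16}
    - {"dx": 0.125, "dy": -0.26, "dz": 0.08, "ax": 0, "ay": 0, "az": 20}

```text
time: 0.98
eef_pos: [0.3934, 0.3579, 0.2681]
ee_rot: [3.14, 0.001, 3.085]
ft_force: [0.6, 0.2, -0.1]
grip_width: 0.0929
grip_force: 0.0
```

Emit:
arm_command:
  plan:
    - {"dx": 0.03, "dy": -0.05, "dz": 0, "ax": 0, "ay": 0, "az": 4}
    - {"dx": 0.055, "dy": -0.105, "dz": 0, "ax": 0, "ay": 0, "az": 8}
    - {"dx": 0.08, "dy": -0.16, "dz": 0, "ax": 0, "ay": 0, "az": 12}
    - {"dx": 0.105, "dy": -0.215, "dz": 0, "ax": 0, "ay": 0, "az": 12}
    - {"dx": 0.125, "dy": -0.27, "dz": 0, "ax": 0, "ay": 0, "az": 12}

```text
time: 1.6
eef_pos: [0.5182, 0.0877, 0.267]
ee_rot: [3.142, 0.0, -2.991]
ft_force: [0.1, 1.3, 0.6]
grip_width: 0.093
grip_force: 0.0
```

Run:
```python
from h import *
s=ctrl.state();print(s["eef_pos"],s["ee_rot"],s["time"],abs(s["qvel"]).max())
w=snap("wrist");save(w,"pics/w1.png");print(proj(w,(.57,.071,.07)))
import pickle;pickle.dump(w,open("w1.pkl","wb"))
```

```text
[0.51819132 0.08767426 0.26703298] [ 3.14155591e+00  3.72296625e-04 -2.99099996e+00] 1.6 0.8813972162830539
(np.float64(255.3481610689076), np.float64(214.73505854865903))
```

View pics/w1.png

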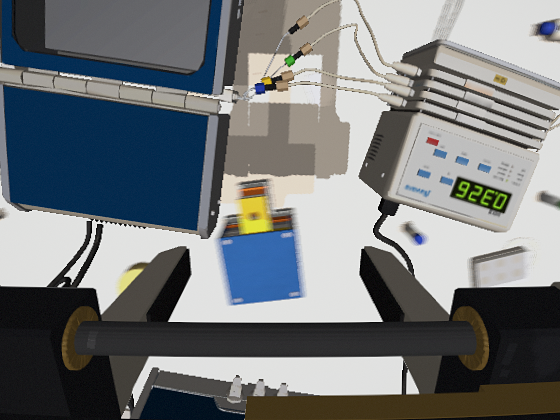

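The wrist view shows the tab hole at about (257,216), close to the predicted (255,215). The housing lies below it, spanning (220–303, 230–305), with slight motion blur, so I'll measure again now that the arm is still.

```bash
cat > rk.py <<'E'
from h import *
import pickle,sys
for i in range(3): w=snap("wrist")
pickle.dump(w,open("w2.pkl","wb"))
h=cv2.cvtColor(w["img"],cv2.COLOR_RGB2HSV)
def big(lo,hi,roi,z):
    x0,y0,x1,y1=roi;m=cv2.inRange(h,lo,hi);k=np.zeros_like(m);k[y0:y1,x0:x1]=m[y0:y1,x0:x1]
    k=cv2.morphologyEx(k,2,np.ones((3,3)));k=cv2.morphologyEx(k,3,np.ones((7,7)))
    q=max(cv2.findContours(k,0,2)[0],key=cv2.contourArea)
    P=np.array([onz(w,u,v,z)[:2] for u,v in q[:,0]]);r=cv2.minAreaRect((P*1000).astype(np.float32));return r,q[:,0]
r,q=big((100,120,90),(125,255,255),(205,225,315,312),.076);print("housing",r)
bx=cv2.boxPoints(r);print(bx)
r,q=big((20,150,90),(35,255,255),(235,185,280,240),.07);print("tab",r)
a=cv2.resize(w["img"][165:315,205:320],None,fx=5,fy=4,interpolation=2)[:600];save({"img":a},"pics/w2.png")
E
python3 rk.py
```

```text
housing ((636.9261474609375, 92.7576675415039), (96.85989379882812, 98.18153381347656), 15.942960739135742)
[[576.87476  126.65744 ]
 [603.84326   32.252396]
 [696.97754   58.857895]
 [670.00903  153.26294 ]]
tab ((569.4955444335938, 73.37578582763672), (46.77919006347656, 33.782981872558594), 15.432141304016113)
```

View pics/w2.png

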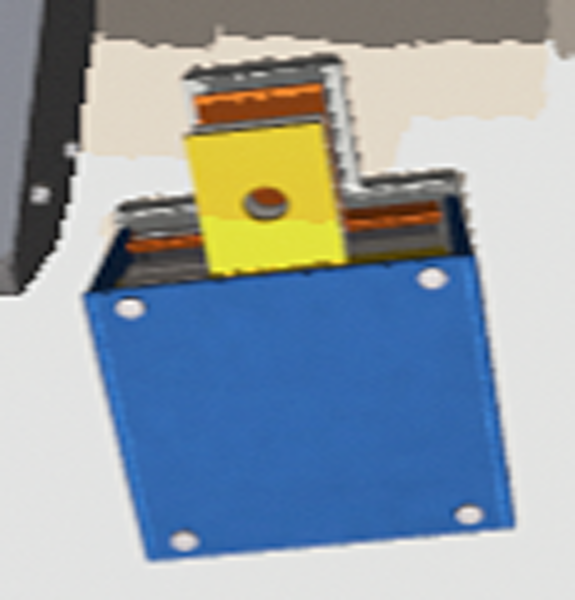

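The crop shows the yellow tab hole at crop (267,203). The white middle edge sits just ahead of the yellow front edge at crop y≈120, the orange front edge is at crop y≈95, and the grey foot front is at crop y≈75.

Run:
```python
from h import *
import pickle
w=pickle.load(open("w2.pkl","rb"))
a=np.radians(15.9);ex=np.array([np.cos(a),np.sin(a)]);ey=np.array([-ex[1],ex[0]])
C=np.array([.6369,.0928]);O=C-.077*ex;print("O",O)
print("cam",-w["R"].T@w["t"])
def f(n,u,v,z):
    p=onz(w,205+u/5,165+v/4,z)[:2]-O;print(n,np.round([p@ex*1e3,p@ey*1e3],1))
f("tophole",267,203,.07);f("topfront",258,128,.07);f("midfront",258,120,.053);f("midfr bottom",258,118,.049)
f("orfront",258,97,.036);f("orfront bot",258,85,.032);f("foot front top",258,78,.016);f("foot bot",258,62,0)
f("footL",190,80,.016);f("footR",340,68,.016);f("house front",280,275,.076);f("foot outer r",460,185,0);
cc=w["img"][165:215,253:260].mean(1).astype(int);[print(165+i,x) for i,x in enumerate(cc)]
```

```text
O [0.56284592 0.07170514]
cam [0.4391768  0.07608555 0.46450747]
tophole [8.1 0.5]
topfront [-16.    1.9]
midfront [-14.2   0.7]
midfr bottom [-13.8   0.4]
orfront [-17.6   0.3]
orfront bot [-20.8   0.5]
foot front top [-19.6  -0.5]
foot bot [-21.8  -1. ]
footL [-21.4 -19.1]
footR [-20.1  22.2]
house front [29.9  0.9]
foot outer r [31.  50.5]
165 [122 114 106]
166 [122 115 106]
167 [123 115 107]
168 [122 115 106]
169 [123 115 107]
170 [123 115 107]
171 [123 115 107]
172 [122 114 106]
173 [118 110 102]
174 [166 156 144]
175 [227 216 200]
176 [227 217 201]
177 [226 217 200]
178 [229 220 203]
179 [202 192 178]
180 [126 119 111]
181 [68 67 65]
182 [62 62 61]
183 [133 133 130]
184 [113 113 111]
185 [102 104 103]
186 [96 95 93]
187 [131  75  39]
188 [221 123  42]
189 [183  97  33]
190 [139  67  21]
191 [133  62  18]
192 [134  62  18]
193 [136  61  17]
194 [117  66  35]
195 [113 109 105]
196 [109 104  90]
197 [154 134  41]
198 [229 205  55]
199 [227 205  56]
200 [226 205  56]
201 [226 204  56]
202 [226 203  56]
203 [226 204  56]
204 [226 203  55]
205 [226 203  54]
206 [226 203  54]
207 [226 203  54]
208 [226 202  54]
209 [226 201  55]
210 [227 203  54]
211 [219 191  51]
212 [177 126  33]
213 [150  95  30]
214 [138  88  42]
```

Emit:
arm_command:
  plan:
    - {"dx": 0, "dy": -0.055, "dz": 0, "ax": 0, "ay": 0, "az": 0}
    - {"dx": 0, "dy": -0.115, "dz": 0, "ax": 0, "ay": 0, "az": 0}
    - {"dx": -0.01, "dy": -0.175, "dz": 0, "ax": 0, "ay": 0, "az": 0}
    - {"dx": -0.01, "dy": -0.235, "dz": 0, "ax": 0, "ay": 0, "az": 0}
    - {"dx": -0.02, "dy": -0.295, "dz": 0, "ax": 0, "ay": 0, "az": 0}

```text
time: 2.42
eef_pos: [0.4978, -0.2057, 0.2671]
ee_rot: [3.142, 0.001, -2.989]
ft_force: [1.0, -0.2, -0.3]
grip_width: 0.0931
grip_force: 0.0
```

Emit:
arm_command:
  plan:
    - {"dx": 0, "dy": -0.055, "dz": 0, "ax": 0, "ay": 0, "az": 0}
    - {"dx": 0, "dy": -0.1, "dz": 0, "ax": 0, "ay": 0, "az": 0}
    - {"dx": 0, "dy": -0.1, "dz": 0, "ax": 0, "ay": 0, "az": 0}

```text
time: 2.8
eef_pos: [0.4979, -0.3063, 0.2663]
ee_rot: [3.141, -0.001, -2.992]
ft_force: [0.6, -0.1, -0.8]
grip_width: 0.093
grip_force: 0.0
```

Run:
```python
from h import *
import pickle
for i in range(2): w=snap("wrist")
s=ctrl.state();print(s["eef_pos"],s["ee_rot"],s["time"])
pickle.dump(w,open("w3.pkl","wb"))
u,v=map(int,proj(w,(.548,-.31,.11)));print(u,v)
u0,v0=u-80,v-60;print(u0,v0)
save({"img":cv2.resize(w["img"][v0:v0+120,u0:u0+160],None,fx=5,fy=5,interpolation=2)},"pics/w3.png")
h=cv2.cvtColor(w["img"],cv2.COLOR_RGB2HSV);m=cv2.inRange(h,(0,130,70),(8,255,255))|cv2.inRange(h,(172,130,70),(180,255,255))
for q in cv2.findContours(m,0,2)[0]:
    if cv2.contourArea(q)>20: print(cv2.minAreaRect(q),cv2.contourArea(q))
```

```text
[ 0.49818827 -0.30420117  0.26686879] [ 3.14109909e+00  1.09368719e-05 -2.99013993e+00] 2.9
263 225
183 165
((257.0, 288.0), (20.0, 10.0), 90.0) 102.5
((266.3381652832031, 222.35687255859375), (14.75118637084961, 24.09145736694336), 14.931416511535645) 263.5
((291.50006103515625, 147.50001525878906), (12.025379180908203, 11.088336944580078), 38.65980911254883) 101.0
```

View pics/w3.png

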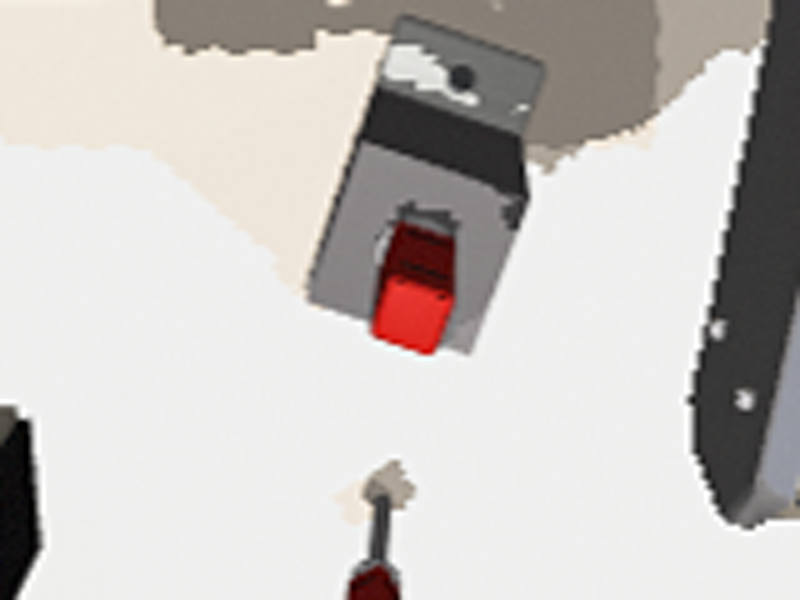

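The crop shows the grip's top face with corners at crop (390,272), (454,292), (434,355) and (371,333). The block's top corners are at (365,138), (527,192), (470,352) and (308,300), and a lookalike stands below at (375,580).

Run:
```python
from h import *
import pickle
w=pickle.load(open("w3.pkl","rb"))
for n,z,P in(("grip",.118,[(390,272),(454,292),(434,355),(371,333)]),("block",.07,[(365,138),(527,192),(470,352),(308,300)]),("foot",.008,[(402,15),(545,68)])):
    X=np.array([onz(w,183+u/5,165+v/5,z)[:2]*1000 for u,v in P])
    d=np.roll(X,-1,0)-X;print(n,X.mean(0).round(1),np.hypot(*d.T).round(1),np.degrees(np.arctan2(d[:,1],d[:,0])).round(1))
print(np.degrees(-2.9901))
```

```text
grip [ 546.8 -308. ] [14.7 15.5 14.8 14.9] [  80.3   -8.1 -102.   171.5]
block [ 547.  -307.9] [41.8 44.3 42.9 44.3] [  79.5   -9.7 -100.4  168.9]
foot [ 505.8 -299.6] [42.2 42.2] [  78. -102.]
-171.32011032206745
```

Emit:
arm_command:
  plan:
    - {"dx": 0.025, "dy": -0.002, "dz": -0.02, "ax": 0, "ay": 0, "az": -9.5}
    - {"dx": 0.049, "dy": -0.0035, "dz": -0.06, "ax": 0, "ay": 0, "az": -18.7}
    - {"dx": 0.049, "dy": -0.0035, "dz": -0.11, "ax": 0, "ay": 0, "az": -18.7}
    - {"dx": 0.049, "dy": -0.0035, "dz": -0.12, "ax": 0, "ay": 0, "az": -18.7}

```text
time: 3.4
eef_pos: [0.5462, -0.3063, 0.1441]
ee_rot: [3.14, -0.004, 2.968]
ft_force: [-0.2, 0.3, 0.9]
grip_width: 0.0928
grip_force: 0.0
```

Run:
```python
from h import *
s=ctrl.state();print(s["eef_pos"],s["ee_rot"],s["ft_force"])
w=snap("wrist");save(w,"pics/w4.png")
print(proj(w,(.547,-.308,.118)))
```

```text
[ 0.54620972 -0.3063387   0.14410135] [ 3.13982418 -0.0040288   2.96834396] [-0.2315266   0.30374484  0.86124452]
(np.float64(272.1644761370457), np.float64(225.82463649125611))
```

View pics/w4.png

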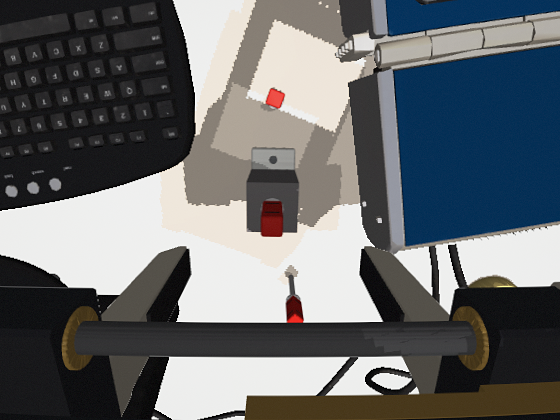

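The wrist view shows the red grip centred between the fingers at (271,222). The right finger comes close to the case lid at (375,220), so I'll narrow the gripper before going down.

Emit:
arm_command:
  plan:
    - {"dx": 0, "dy": 0, "dz": 0, "ax": 0, "ay": 0, "az": 0}
    - {"dx": 0, "dy": 0, "dz": 0, "ax": 0, "ay": 0, "az": 0}
    - {"dx": 0, "dy": 0, "dz": -0.005, "ax": 0, "ay": 0, "az": 0}
  grip: 0.42
  squeeze: 30

```text
time: 3.82
eef_pos: [0.5472, -0.3092, 0.1435]
ee_rot: [-3.141, 0.002, 2.966]
ft_force: [0.1, 0.5, -0.3]
grip_width: 0.0673
grip_force: 0.0
```

Emit:
arm_command:
  plan:
    - {"dx": 0, "dy": 0, "dz": -0.025, "ax": 0, "ay": 0, "az": 0}
    - {"dx": 0, "dy": 0, "dz": -0.05, "ax": 0, "ay": 0, "az": 0}
    - {"dx": 0, "dy": 0, "dz": -0.058, "ax": 0, "ay": 0, "az": 0}
    - {"dx": 0, "dy": 0, "dz": -0.058, "ax": 0, "ay": 0, "az": 0}

```text
time: 4.32
eef_pos: [0.5467, -0.3089, 0.0841]
ee_rot: [3.142, -0.0, 2.966]
ft_force: [0.7, 0.3, -0.5]
grip_width: 0.0397
grip_force: 0.0
```

Emit:
arm_command:
  plan:
    - {"dx": 0, "dy": 0, "dz": 0, "ax": 0, "ay": 0, "az": 0}
    - {"dx": 0, "dy": 0, "dz": 0, "ax": 0, "ay": 0, "az": 0}
    - {"dx": 0, "dy": 0, "dz": 0, "ax": 0, "ay": 0, "az": 0}
    - {"dx": 0, "dy": 0, "dz": 0, "ax": 0, "ay": 0, "az": 0}
  grip: 0

```text
time: 4.82
eef_pos: [0.5469, -0.3089, 0.0845]
ee_rot: [-3.141, 0.001, 2.966]
ft_force: [-0.6, 1.2, 3.6]
grip_width: 0.0147
grip_force: 30.0
```

Emit:
arm_command:
  plan:
    - {"dx": 0, "dy": 0, "dz": 0.015, "ax": 0, "ay": 0, "az": 0}
    - {"dx": 0, "dy": 0, "dz": 0.035, "ax": 0, "ay": 0, "az": 0}
    - {"dx": 0, "dy": 0, "dz": 0.065, "ax": 0, "ay": 0, "az": 0}
    - {"dx": 0, "dy": 0, "dz": 0.1, "ax": 0, "ay": 0, "az": 0}
    - {"dx": 0, "dy": 0, "dz": 0.12, "ax": 0, "ay": 0, "az": 0}

```text
time: 5.45
eef_pos: [0.5471, -0.3091, 0.2072]
ee_rot: [-3.141, 0.003, 2.966]
ft_force: [-0.3, -0.4, -0.8]
grip_width: 0.0146
grip_force: 30.0
```

Emit:
arm_command:
  plan:
    - {"dx": 0, "dy": 0.04, "dz": 0.02, "ax": 0, "ay": 0, "az": 0}
    - {"dx": 0.005, "dy": 0.1, "dz": 0.03, "ax": 0, "ay": 0, "az": 0}
    - {"dx": 0.01, "dy": 0.16, "dz": 0.03, "ax": 0, "ay": 0, "az": 0}
    - {"dx": 0.015, "dy": 0.22, "dz": 0.03, "ax": 0, "ay": 0, "az": 0}
    - {"dx": 0.02, "dy": 0.28, "dz": 0.03, "ax": 0, "ay": 0, "az": 0}

```text
time: 6.08
eef_pos: [0.5665, -0.027, 0.2345]
ee_rot: [-3.142, 0.0, 2.966]
ft_force: [0.8, -0.2, -0.0]
grip_width: 0.0149
grip_force: 30.0
```

Emit:
arm_command:
  plan:
    - {"dx": 0.002, "dy": 0.055, "dz": 0, "ax": 0, "ay": 0, "az": 0}
    - {"dx": 0.0035, "dy": 0.095, "dz": 0, "ax": 0, "ay": 0, "az": 0}
    - {"dx": 0.0035, "dy": 0.103, "dz": -0.01, "ax": 0, "ay": 0, "az": 0}
    - {"dx": 0.0035, "dy": 0.103, "dz": -0.05, "ax": 0, "ay": 0, "az": 0}
    - {"dx": 0.0035, "dy": 0.103, "dz": -0.06, "ax": 0, "ay": 0, "az": 0}

```text
time: 6.7
eef_pos: [0.5692, 0.0735, 0.1714]
ee_rot: [-3.141, -0.003, 2.966]
ft_force: [0.0, 0.6, -0.1]
grip_width: 0.0146
grip_force: 30.0
```

Run:
```python
from h import *
import pickle
for i in range(4): w=snap("wrist")
s=ctrl.state();print(s["eef_pos"],s["ee_rot"],s["ft_force"],s["time"])
pickle.dump(w,open("w5.pkl","wb"))
p=s["eef_pos"];u,v=map(int,proj(w,p-[0,0,.08]));print(u,v,proj(w,p-[0,0,.08]),proj(w,(.5705,.074,.07)))
u0,v0=u-70,v-60;print(u0,v0)
save({"img":cv2.resize(w["img"][v0:v0+100,u0:u0+130],None,fx=6,fy=6,interpolation=2)},"pics/w5.png")
```

```text
[0.57060827 0.0736628  0.17524438] [3.14137403e+00 1.10117304e-03 2.96521784e+00] [-0.18613586 -0.13323746  0.25269214] 6.9
274 203 (np.float64(274.6834086316306), np.float64(203.74422274632155)) (np.float64(275.0601919229584), np.float64(196.03988179756593))
204 143
```

View pics/w5.png

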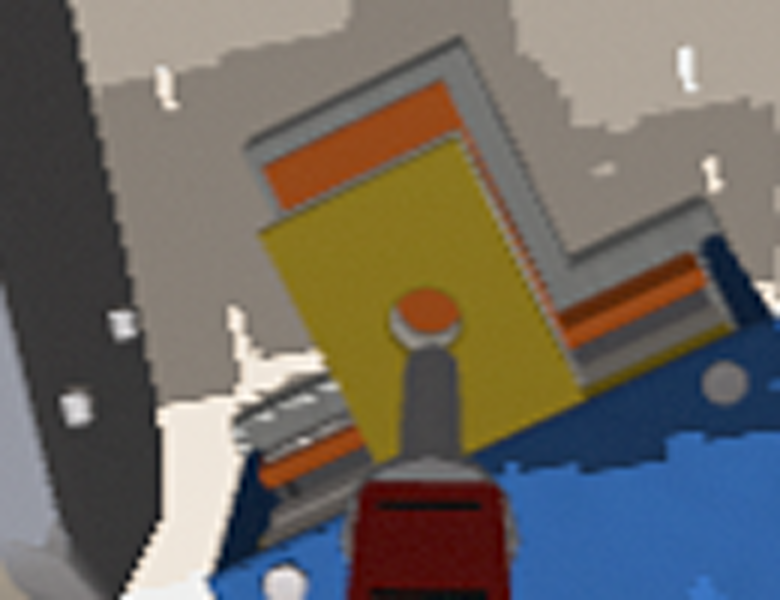

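The crop shows the rod tip at crop (431,353) and the top hole at crop (425,318). The middle tab's white rim and the orange tab are visible through the hole.

Run:
```python
from h import *
import pickle
w=pickle.load(open("w5.pkl","rb"))
f=lambda u,v,z:onz(w,204+u/6,143+v/6,z)*1000
print("tip",f(431,353,.095),"hole",f(425,318,.07))
ex=np.array([.962,.274]);O=np.array([564.6,72.2])
for n,u,v,z in(("topfront",362,182,.07),("orfront",352,125,.036),("midfront",362,178,.053),("foot",350,92,.016),("house mid",425,460,.076),("midhole left rim",393,335,.053)):
    p=f(u,v,z)[:2]-O;print(n,p@ex,p@[-.274,.962])
```

```text
tip [569.16671294  74.92584273  95.        ] hole [570.42488193  73.79835057  70.        ]
topfront -17.456169742032465 0.7257704643715442
orfront -21.46676253904832 -0.3394765850913798
midfront -15.320663160012565 -0.9340944226704175
foot -24.259581211725276 -0.14255382871684635
house mid 25.16567329223217 -9.39634100342799
midhole left rim 10.371851766171396 -8.063444031180452
```

Emit:
arm_command:
  plan:
    - {"dx": 0.0012, "dy": -0.0011, "dz": -0.01, "ax": 0, "ay": 0, "az": 0}
    - {"dx": 0.0012, "dy": -0.0011, "dz": -0.02, "ax": 0, "ay": 0, "az": 0}
    - {"dx": 0.0012, "dy": -0.0011, "dz": -0.024, "ax": 0, "ay": 0, "az": 0}
    - {"dx": 0.0012, "dy": -0.0011, "dz": -0.027, "ax": 0, "ay": 0, "az": 0}
    - {"dx": 0.0012, "dy": -0.0011, "dz": -0.027, "ax": 0, "ay": 0, "az": 0}

```text
time: 7.52
eef_pos: [0.5714, 0.0731, 0.1468]
ee_rot: [-3.142, -0.0, 2.966]
ft_force: [0.3, -1.0, -0.3]
grip_width: 0.0144
grip_force: 30.0
```

Emit:
arm_command:
  plan:
    - {"dx": 0, "dy": 0, "dz": -0.003, "ax": 0, "ay": 0, "az": 0}
    - {"dx": 0, "dy": 0, "dz": -0.003, "ax": 0, "ay": 0, "az": 0}

```text
time: 7.78
eef_pos: [0.5714, 0.073, 0.1438]
ee_rot: [-3.142, -0.0, 2.966]
ft_force: [0.1, -0.8, -1.8]
grip_width: 0.0147
grip_force: 30.0
```

Emit:
arm_command:
  plan:
    - {"dx": 0, "dy": 0, "dz": -0.003, "ax": 0, "ay": 0, "az": 0}
    - {"dx": 0, "dy": 0, "dz": -0.006, "ax": 0, "ay": 0, "az": 0}
    - {"dx": 0, "dy": 0, "dz": -0.006, "ax": 0, "ay": 0, "az": 0}

```text
time: 8.15
eef_pos: [0.5713, 0.073, 0.1376]
ee_rot: [-3.141, -0.0, 2.966]
ft_force: [0.7, -0.3, -0.1]
grip_width: 0.0142
grip_force: 30.0
```

Emit:
arm_command:
  plan:
    - {"dx": 0.0019, "dy": 0.0006, "dz": 0, "ax": 0, "ay": 0, "az": 0}
    - {"dx": 0.0019, "dy": 0.0006, "dz": -0.003, "ax": 0, "ay": 0, "az": 0}
    - {"dx": 0.0019, "dy": 0.0006, "dz": -0.0055, "ax": 0, "ay": 0, "az": 0}
    - {"dx": 0.0019, "dy": 0.0006, "dz": -0.0065, "ax": 0, "ay": 0, "az": 0}
    - {"dx": 0.0019, "dy": 0.0006, "dz": -0.0065, "ax": 0, "ay": 0, "az": 0}

```text
time: 8.78
eef_pos: [0.5733, 0.0736, 0.1314]
ee_rot: [-3.142, -0.0, 2.966]
ft_force: [-0.1, -0.7, -1.0]
grip_width: 0.0147
grip_force: 30.0
```

Emit:
arm_command:
  plan:
    - {"dx": 0, "dy": 0, "dz": -0.0015, "ax": 0, "ay": 0, "az": 0}
    - {"dx": 0, "dy": 0, "dz": -0.003, "ax": 0, "ay": 0, "az": 0}
    - {"dx": 0, "dy": 0, "dz": -0.003, "ax": 0, "ay": 0, "az": 0}

```text
time: 9.15
eef_pos: [0.5733, 0.0736, 0.1283]
ee_rot: [-3.142, -0.0, 2.966]
ft_force: [-0.8, -0.0, -0.3]
grip_width: 0.0151
grip_force: 30.0
```

Emit:
arm_command:
  plan:
    - {"dx": 0, "dy": 0, "dz": -0.003, "ax": 0, "ay": 0, "az": 0}
    - {"dx": 0, "dy": 0, "dz": -0.006, "ax": 0, "ay": 0, "az": 0}
    - {"dx": 0, "dy": 0, "dz": -0.008, "ax": 0, "ay": 0, "az": 0}
    - {"dx": 0, "dy": 0, "dz": -0.008, "ax": 0, "ay": 0, "az": 0}

```text
time: 9.65
eef_pos: [0.5732, 0.0737, 0.1202]
ee_rot: [-3.142, -0.0, 2.966]
ft_force: [-0.4, -0.6, -0.8]
grip_width: 0.0144
grip_force: 30.0
```

Emit:
arm_command:
  plan:
    - {"dx": 0, "dy": 0, "dz": 0, "ax": 0, "ay": 0, "az": 0}
    - {"dx": -0.0015, "dy": -0.0004, "dz": 0, "ax": 0, "ay": 0, "az": 0}
    - {"dx": -0.003, "dy": -0.0008, "dz": 0, "ax": 0, "ay": 0, "az": 0}
    - {"dx": -0.0045, "dy": -0.0013, "dz": 0, "ax": 0, "ay": 0, "az": 0}
    - {"dx": -0.0058, "dy": -0.0017, "dz": 0, "ax": 0, "ay": 0, "az": 0}
  squeeze: 60

```text
time: 10.28
eef_pos: [0.5675, 0.0719, 0.1205]
ee_rot: [3.141, 0.0, 2.966]
ft_force: [1.1, -0.3, -0.3]
grip_width: 0.0129
grip_force: 60.0
```

Emit:
arm_command:
  plan:
    - {"dx": 0, "dy": 0, "dz": -0.003, "ax": 0, "ay": 0, "az": 0}
    - {"dx": 0, "dy": 0, "dz": -0.005, "ax": 0, "ay": 0, "az": 0}
    - {"dx": 0, "dy": 0, "dz": -0.006, "ax": 0, "ay": 0, "az": 0}
    - {"dx": 0, "dy": 0, "dz": -0.006, "ax": 0, "ay": 0, "az": 0}

```text
time: 10.78
eef_pos: [0.5679, 0.072, 0.115]
ee_rot: [3.141, 0.001, 2.966]
ft_force: [-0.8, -0.2, 4.5]
grip_width: 0.0134
grip_force: 60.0
```

Emit:
arm_command:
  plan:
    - {"dx": 0, "dy": 0, "dz": 0.0005, "ax": 0, "ay": 0, "az": 0}
    - {"dx": -0.001, "dy": -0.0003, "dz": 0.0005, "ax": 0, "ay": 0, "az": 0}
    - {"dx": -0.0015, "dy": -0.0004, "dz": 0.0005, "ax": 0, "ay": 0, "az": 0}
    - {"dx": -0.0015, "dy": -0.0004, "dz": -0.0005, "ax": 0, "ay": 0, "az": 0}
    - {"dx": -0.0015, "dy": -0.0004, "dz": -0.001, "ax": 0, "ay": 0, "az": 0}

```text
time: 11.4
eef_pos: [0.5664, 0.0716, 0.1142]
ee_rot: [3.141, 0.001, 2.966]
ft_force: [-0.1, -0.4, 10.8]
grip_width: 0.0132
grip_force: 60.1
```

Emit:
arm_command:
  plan:
    - {"dx": 0, "dy": 0, "dz": 0.003, "ax": 0, "ay": 0, "az": 0}
    - {"dx": 0.0015, "dy": 0.0004, "dz": 0.003, "ax": 0, "ay": 0, "az": 0}
    - {"dx": 0.003, "dy": 0.0008, "dz": 0.003, "ax": 0, "ay": 0, "az": 0}
    - {"dx": 0.003, "dy": 0.0008, "dz": 0.0015, "ax": 0, "ay": 0, "az": 0}
    - {"dx": 0.003, "dy": 0.0008, "dz": 0.0005, "ax": 0, "ay": 0, "az": 0}

```text
time: 12.02
eef_pos: [0.5693, 0.0723, 0.1144]
ee_rot: [3.141, 0.001, 2.966]
ft_force: [-0.1, -0.1, 9.1]
grip_width: 0.0132
grip_force: 60.0
```

Emit:
arm_command:
  plan:
    - {"dx": 0, "dy": 0, "dz": -0.001, "ax": 0, "ay": 0, "az": 0}
    - {"dx": 0, "dy": 0, "dz": -0.001, "ax": 0, "ay": 0, "az": 0}

```text
time: 12.28
eef_pos: [0.5696, 0.0724, 0.114]
ee_rot: [3.141, 0.002, 2.966]
ft_force: [0.4, -0.3, 10.3]
grip_width: 0.0134
grip_force: 60.0
```

Emit:
arm_command:
  plan:
    - {"dx": 0, "dy": 0, "dz": 0.003, "ax": 0, "ay": 0, "az": 0}
    - {"dx": 0, "dy": 0, "dz": 0.004, "ax": 0, "ay": 0, "az": 0}

```text
time: 12.52
eef_pos: [0.5689, 0.0723, 0.1167]
ee_rot: [-3.141, -0.0, 2.966]
ft_force: [0.2, -0.1, -1.5]
grip_width: 0.0135
grip_force: 60.0
```

Run:
```python
from h import *
import pickle
for i in range(2): w=snap("wrist")
s=ctrl.state();print(s["eef_pos"],s["ft_force"],s["time"])
pickle.dump(w,open("w6.pkl","wb"))
u,v=map(int,proj(w,(.57,.074,.07)));print(u,v)
u0,v0=u-65,v-60;print(u0,v0)
save({"img":cv2.resize(w["img"][v0:v0+100,u0:u0+130],None,fx=6,fy=6,interpolation=2)},"pics/w6.png")
```

```text
[0.56883813 0.07231876 0.11656928] [ 0.40909938 -0.1889464  -0.19815312] 12.625
276 216
211 156
```

View pics/w6.png

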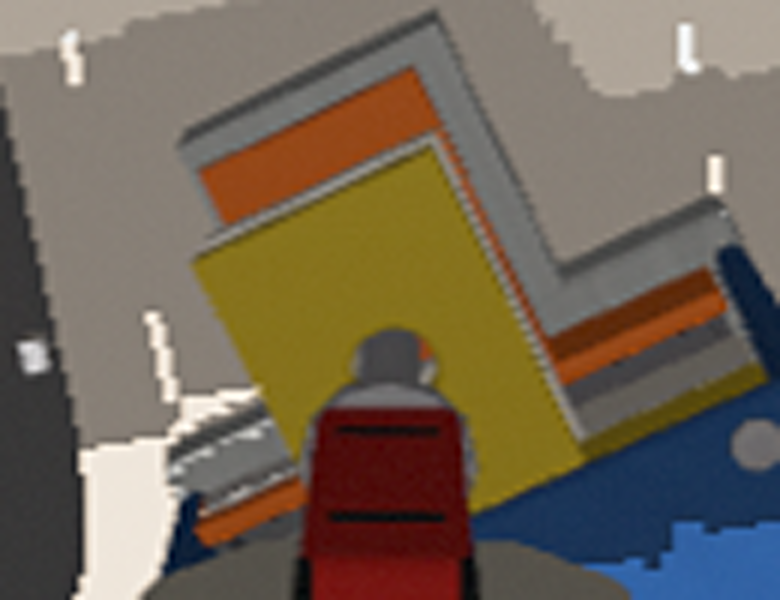

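The crop shows the shaft inside the top hole at (395,355). Corners are: yellow front (432,150) and (193,262), white (432,135) and (205,240), orange (413,68) and (200,172), and foot (435,28) and (185,145).

Run:
```python
from h import *
import pickle
w=pickle.load(open("w6.pkl","rb"))
ex=np.array([.962,.274]);ey=np.array([-.274,.962]);O=np.array([564.6,72.2])
def f(n,u,v,z):
    p=onz(w,211+u/6,156+v/6,z)[:2]*1000-O;print(n,z,np.round([p@ex,p@ey],1))
for n,z,P in(("yel",.07,[(432,150),(193,262)]),("whi",.053,[(432,133),(203,240)]),("or",.036,[(413,68),(200,170)]),("foot",.016,[(435,25),(185,143)]),("footbot",.0,[(437,10),(183,135)]),("hole",.07,[(396,361)]),("shaft",.07,[(390,357)]),("collar c",.1026,[(388,425)])):
    for p in P:f(n,*p,z)
s=proj(w,(0.5688-.0014,.0723+.0012,.0365+.066));print((s[0]-211)*6,(s[1]-156)*6)
```

```text
yel 0.07 [-17.2  16.5]
yel 0.07 [-17.4 -16.9]
whi 0.053 [-15.8  16.2]
whi 0.053 [-16.1 -17.8]
or 0.036 [-21.9  16.6]
or 0.036 [-22.  -16.9]
foot 0.016 [-23.   21.1]
foot 0.016 [-23.5 -20.7]
footbot 0.0 [-22.6  21.7]
footbot 0.0 [-22.4 -23.3]
hole 0.07 [5.7 0.4]
shaft 0.07 [ 4.8 -0. ]
collar c 0.1026 [2.3 0.9]
387.82656359576663 431.76461705074144
```

The measurements fit the rack geometry, but they show the rod tilting in the pads. The collar is at rack x = 2.3 while the shaft at tab height is at 4.8, and the drawers have not been dragged. I'll bring the rod upright again and turn the gripper so that it closes along the rack's x axis, which makes it stiff against the drag.

Emit:
arm_command:
  plan:
    - {"dx": 0.002, "dy": 0.0005, "dz": 0.002, "ax": 0, "ay": 0, "az": 0}
    - {"dx": 0.004, "dy": 0.001, "dz": 0.002, "ax": 0, "ay": 0, "az": 0}
    - {"dx": 0.0055, "dy": 0.0016, "dz": 0.002, "ax": 0, "ay": 0, "az": 0}
    - {"dx": 0.0055, "dy": 0.0016, "dz": 0.002, "ax": 0, "ay": 0, "az": 0}

```text
time: 13.12
eef_pos: [0.5745, 0.074, 0.1188]
ee_rot: [-3.141, -0.0, 2.966]
ft_force: [-0.8, -1.1, -1.3]
grip_width: 0.0134
grip_force: 60.0
```

Run:
```python
from h import *
for i in range(2): w=snap("wrist")
s=ctrl.state();print(s["eef_pos"],s["ft_force"],s["wrist_torque"],s["qpos"])
p=s["eef_pos"];u0,v0=216,156
# collar edge and shaft in image: report grip/collar centre columns
h=cv2.cvtColor(w["img"],cv2.COLOR_RGB2HSV);m=cv2.inRange(h,(0,130,50),(8,255,255))|cv2.inRange(h,(172,130,50),(180,255,255))
m[:200]=0;m[300:]=0;m[:,:240]=0;m[:,310:]=0
ys,xs=np.nonzero(m);print("red top row",ys.min(),"cols",xs.min(),xs.max())
# shaft: dark grey between hole and collar
for r in range(ys.min()-16,ys.min()+1,2): print(r,''.join('%4d'%x for x in w["img"][r,262:292].mean(-1)))
print("pred collar bottom if vertical",proj(w,p+[-.0014,.0012,-.014]))
```

```text
[0.57443635 0.07394147 0.1188564 ] [ 0.44562066  0.34828392 -0.59731145] [-0.11052231  0.1655504  -0.00141657] [ 8.39873512e-02 -6.58946389e-02  1.73746094e+00 -2.36229209e-05
  1.47026637e+00 -1.31113980e+00]
red top row 205 cols 241 300
189   92  93  93  93  93  93  93  93  93  92  93  93  94  92  93  93  91  92  93  93  92  93  93  94  92 107 136 110  86 107
191   92  92  94  93  90  93  92  92  92  93  93  94  93  93  93  93  94  92  93  92  91  93  93  94  94  90 112 138 110  87
193   92  93  93  94  94  93  91  91  92  93  93  92  94  93  93  91  93  92  93  91  92  92  93  91  93  93  89 113 137 109
195   91  91  93  93  93  92  92  92  94  92  93  93  91  92  93  94  91  92  92  94  92  90  94  91  91  93  92  90 112 136
197   93  92  90  92  93  91  93  93  93  93  91  92  93  91  92  92  93  93  91  94  93  93  92  93  90  92  91  92  88 113
199   92  93  93  92  93  92  91  92  92  91  92  92  89  91  92  93  91  91  93  90  92  90  93  91  93  91  92  92  91  90
201   94  89  92  92  91  91  93  91  93  91  92  92  93  91  92  93  92  93  91  93  92  93  92  92  91  92  92  91  93  93
203   93  91  92  92  93  93  94  87  81  77  73  70  71  76  83  92  93  93  92  92  93  93  92  93  93  93  93  92  92  93
205   92  91  90  92  95  86  78  74  69  71  72  72  71  72  70  69  73  86  92  90  92  93  93  90  91  94  91  93  93  92
pred collar bottom if vertical (np.float64(275.65845783071774), np.float64(228.09220009844915))
```

Emit:
arm_command:
  plan:
    - {"dx": 0, "dy": 0, "dz": 0, "ax": 0, "ay": 0, "az": -6}
    - {"dx": 0, "dy": 0, "dz": 0, "ax": 0, "ay": 0, "az": -13}
    - {"dx": 0, "dy": 0, "dz": 0, "ax": 0, "ay": 0, "az": -20}
    - {"dx": 0, "dy": 0, "dz": 0, "ax": 0, "ay": 0, "az": -26}
    - {"dx": 0, "dy": 0, "dz": 0, "ax": 0, "ay": 0, "az": -32}

```text
time: 13.85
eef_pos: [0.5743, 0.0739, 0.1188]
ee_rot: [-3.141, -0.0, 2.404]
ft_force: [-1.0, -0.4, 0.2]
grip_width: 0.0135
grip_force: 60.0
```

Emit:
arm_command:
  plan:
    - {"dx": 0, "dy": 0, "dz": 0, "ax": 0, "ay": 0, "az": -8}
    - {"dx": 0, "dy": 0, "dz": 0, "ax": 0, "ay": 0, "az": -16}
    - {"dx": 0, "dy": 0, "dz": 0, "ax": 0, "ay": 0, "az": -24}
    - {"dx": 0, "dy": 0, "dz": 0, "ax": 0, "ay": 0, "az": -32}
    - {"dx": 0, "dy": 0, "dz": 0, "ax": 0, "ay": 0, "az": -32}

```text
time: 14.48
eef_pos: [0.5743, 0.0739, 0.1189]
ee_rot: [-3.141, -0.0, 1.85]
ft_force: [-0.9, -0.3, -0.8]
grip_width: 0.0134
grip_force: 60.1
```

Run:
```python
from h import *
import pickle
for i in range(2): w=snap("wrist")
s=ctrl.state();print(s["eef_pos"],s["ee_rot"],s["ft_force"],s["wrist_torque"],s["time"])
pickle.dump(w,open("w7.pkl","wb"))
u,v=map(int,proj(w,(.571,.074,.07)));print(u,v)
u0,v0=u-65,v-60;print(u0,v0)
save({"img":cv2.resize(w["img"][v0:v0+100,u0:u0+130],None,fx=6,fy=6,interpolation=2)},"pics/w7.png")
```

```text
[0.57437034 0.0739502  0.11888337] [-3.14130899e+00 -9.76628652e-05  1.85222832e+00] [-1.70863027 -0.55285863 -0.48530801] [-0.10701726  0.48992294  0.04210232] 14.575
269 214
204 154
```

View pics/w7.png

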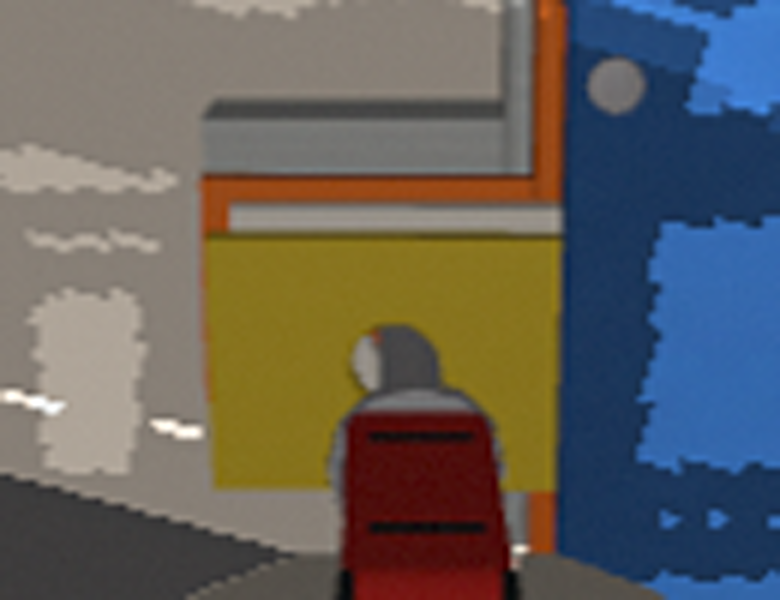

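The crop shows the gripper lined up with the rack (rack +x is to the right). The shaft is at crop (407,350), against the +x side of the top hole. The front corners are at x = 205 (yellow), 228 (white) and 203 (orange).

Run:
```python
from h import *
import pickle
w=pickle.load(open("w7.pkl","rb"))
ex=np.array([.962,.274]);ey=np.array([-.274,.962]);O=np.array([564.6,72.2])
def f(n,u,v,z):
    p=onz(w,204+u/6,154+v/6,z)[:2]*1000-O;print(n,np.round([p@ex,p@ey],1))
f("yel",206,240,.07);f("whi",228,205,.053);f("or",202,177,.036);f("foot",204,118,.016)
f("shaft@.07",408,358,.07);f("shaftL",380,358,.07);f("shaftR",438,358,.07);f("holeL",352,358,.07);f("collar bot .105L",332,450,.105);f("collarR",503,450,.105);f("gripL@.11",345,415,.109);f("gripR",493,415,.109)
```

```text
yel [-17.2  16. ]
whi [-16.   16.5]
or [-21.3  16.5]
foot [-23.   21.1]
shaft@.07 [8.5 0.4]
shaftL [4.9 0.4]
shaftR [12.3  0.4]
holeL [1.2 0.4]
collar bot .105L [0.3 0.8]
collarR [19.5  0.9]
gripL@.11 [1.9 6.4]
gripR [18.1  6.5]
```

Emit:
arm_command:
  plan:
    - {"dx": -0.0015, "dy": -0.0004, "dz": 0, "ax": 0, "ay": 0, "az": 0}
    - {"dx": -0.003, "dy": -0.0009, "dz": 0, "ax": 0, "ay": 0, "az": 0}
    - {"dx": -0.0045, "dy": -0.0013, "dz": 0, "ax": 0, "ay": 0, "az": 0}
    - {"dx": -0.006, "dy": -0.0017, "dz": 0, "ax": 0, "ay": 0, "az": 0}
    - {"dx": -0.006, "dy": -0.0017, "dz": 0, "ax": 0, "ay": 0, "az": 0}

```text
time: 15.2
eef_pos: [0.5685, 0.0722, 0.119]
ee_rot: [3.141, 0.0, 1.849]
ft_force: [0.5, -0.3, -0.2]
grip_width: 0.0132
grip_force: 60.0
```

```bash
cat > m.py <<'E'
from h import *
for i in range(2): w=snap("wrist")
s=ctrl.state();print(s["eef_pos"],s["ft_force"],s["wrist_torque"],s["time"])
ex=np.array([.962,.274]);ey=np.array([-.274,.962]);O=np.array([.5646,.0722])
def line(y,z,x0,x1,st=.5):
    out=[]
    for x in np.arange(x0,x1,st):
        P=O+ex*x/1e3+ey*y/1e3;u,v=proj(w,(*P,z));out.append((round(x,1),cv2.getRectSubPix(w["img"].astype(np.float32),(1,1),(u,v))[0,0].astype(int).tolist()))
    return out
def edges(n,y,z,x0,x1):
    L=line(y,z,x0,x1);g=[(int(np.abs(np.subtract(L[i+1][1],L[i-1][1])).sum()),float(L[i][0])) for i in range(1,len(L)-1)]
    g.sort(reverse=True);print(n,g[:5])
edges("yel",10,.07,-35,0);edges("yel",0,.07,-35,-10)
edges("whi front",16.3,.053,-30,-5);edges("or front",16.3,.036,-35,-10)
edges("hole+shaft",2,.07,-10,22);edges("hole+shaft",3,.07,-10,22)
edges("grip@.109+tz",0,s["eef_pos"][2]-.01,-15,28)
E
python3 m.py
```

```text
[0.56853232 0.07226253 0.11898576] [ 0.92027245 -0.00497499  0.40148513] [-0.05125047 -0.04695148 -0.02834294] 15.3
yel [(99, -19.0), (83, -18.5), (62, -19.5), (43, -18.0), (35, -17.5)]
yel [(102, -19.0), (79, -32.5), (72, -19.5), (62, -18.5), (62, -32.0)]
whi front [(116, -20.0), (109, -16.5), (105, -20.5), (91, -16.0), (61, -17.0)]
or front [(88, -22.0), (81, -21.5), (75, -31.5), (69, -31.0), (67, -22.5)]
hole+shaft [(75, 1.5), (73, 2.5), (68, 2.0), (64, 9.5), (60, 1.0)]
hole+shaft [(85, 2.0), (76, 1.5), (74, 10.0), (73, 9.5), (62, 2.5)]
grip@.109+tz [(194, 24.0), (158, 13.5), (154, 14.0), (132, 24.5), (124, -3.5)]
```

Emit:
arm_command:
  plan:
    - {"dx": -0.001, "dy": -0.0003, "dz": 0, "ax": 0, "ay": 0, "az": 0}
    - {"dx": -0.002, "dy": -0.0006, "dz": 0, "ax": 0, "ay": 0, "az": 0}
    - {"dx": -0.003, "dy": -0.0008, "dz": 0, "ax": 0, "ay": 0, "az": 0}
    - {"dx": -0.003, "dy": -0.0008, "dz": 0, "ax": 0, "ay": 0, "az": 0}

```text
time: 15.8
eef_pos: [0.5655, 0.0714, 0.119]
ee_rot: [3.141, 0.0, 1.849]
ft_force: [2.0, -0.2, -1.2]
grip_width: 0.0132
grip_force: 60.2
```

```bash
cat >> m.py <<'E'
for n,y,z,a,b in(("W",16.3,.053,-24,-10),("Wy15",14.5,.053,-24,-10),("H",2.5,.07,-8,16),("G",0,s["eef_pos"][2]-.01,-12,16)):
    print(n,' '.join(f"{x:g}:{'/'.join(map(str,c))}" for x,c in line(y,z,a,b,1)))
E
python3 m.py
```

```text
[0.5655348  0.07147356 0.11898389] [ 1.75661336 -0.07101973 -0.35840038] [ 0.10415693 -0.40118191  0.02167955] 15.9
yel [(96, -19.0), (91, -19.5), (51, -18.5), (51, -20.0), (46, -17.5)]
yel [(125, -19.0), (110, -19.5), (55, -18.0), (49, -20.0), (45, -17.5)]
whi front [(110, -16.5), (98, -16.0), (97, -20.5), (81, -21.0), (70, -20.0)]
or front [(85, -22.0), (80, -21.5), (58, -22.5), (55, -21.0), (29, -34.5)]
hole+shaft [(91, 1.5), (87, 9.0), (80, 1.0), (67, 2.0), (58, 9.5)]
hole+shaft [(93, 2.0), (92, 9.0), (81, 9.5), (80, 1.5), (63, 2.5)]
grip@.109+tz [(225, 11.5), (189, 23.5), (166, -5.5), (138, 11.0), (137, 24.0)]
W -24:135/126/118 -23:135/127/118 -22:134/128/120 -21:139/114/96 -20:147/80/41 -19:149/71/22 -18:149/71/23 -17:149/69/18 -16:142/105/85 -15:132/124/116 -14:131/125/119 -13:130/125/118 -12:131/125/119 -11:131/126/119
Wy15 -24:134/126/117 -23:134/126/118 -22:135/129/120 -21:140/113/95 -20:147/80/40 -19:150/71/23 -18:150/71/24 -17:151/69/19 -16:151/116/97 -15:151/143/134 -14:151/146/138 -13:151/145/137 -12:151/145/137 -11:151/145/138
H -8:136/117/31 -7:135/115/28 -6:135/115/30 -5:135/116/30 -4:135/115/29 -3:134/114/26 -2:136/116/30 -1:135/116/28 0:135/115/27 1:129/112/44 2:83/77/62 3:68/66/69 4:68/67/70 5:70/69/70 6:70/69/69 7:69/68/69 8:67/66/67 9:102/66/50 10:147/67/22 11:129/81/28 12:129/109/27 13:135/116/29 14:135/115/29 15:133/115/28
G -12:133/113/27 -11:132/112/26 -10:133/113/27 -9:133/113/27 -8:133/113/24 -7:126/108/27 -6:98/86/79 -5:73/14/10 -4:76/12/11 -3:76/11/10 -2:76/11/10 -1:77/13/11 0:77/12/10 1:76/8/7 2:77/13/10 3:75/10/10 4:77/11/9 5:78/16/13 6:77/9/7 7:76/13/9 8:77/12/10 9:77/15/12 10:75/10/9 11:62/8/4 12:101/97/101 13:98/92/77 14:128/109/29 15:132/112/25
```

The rod still leans because the drawers are resisting: the grip is at x≈3, and the shaft is at x≈5.3 at tab height. I'll tilt the tool about the rack's y axis to push the lower end over.

Emit:
arm_command:
  plan:
    - {"dx": 0, "dy": 0, "dz": 0, "ax": -0.25, "ay": 0.9, "az": 0}
    - {"dx": 0, "dy": 0, "dz": 0, "ax": -0.5, "ay": 1.8, "az": 0}
    - {"dx": 0, "dy": 0, "dz": 0, "ax": -0.75, "ay": 2.6, "az": 0}
    - {"dx": 0, "dy": 0, "dz": 0, "ax": -1.0, "ay": 3.4, "az": 0}
    - {"dx": 0, "dy": 0, "dz": 0, "ax": -1.0, "ay": 3.4, "az": 0}

```text
time: 16.52
eef_pos: [0.5656, 0.0715, 0.1187]
ee_rot: [-3.079, 0.0, 1.849]
ft_force: [-0.2, 0.0, 0.8]
grip_width: 0.0003
grip_force: 0.0
```

```bash
python3 m.py
```

```text
[0.56548642 0.07144603 0.11884083] [0.54348495 0.67512978 0.71988083] [ 0.02815646  0.07005324 -0.03088213] 16.625
yel [(61, -18.0), (55, -34.5), (50, -34.0), (49, -17.5), (46, -18.5)]
yel [(77, -25.5), (65, -26.0), (62, -18.0), (56, -17.5), (54, -25.0)]
whi front [(106, -16.5), (90, -19.5), (85, -20.0), (82, -17.0), (71, -19.0)]
or front [(156, -22.0), (132, -21.5), (111, -22.5), (84, -21.0), (50, -23.0)]
hole+shaft [(96, 11.0), (86, 0.5), (85, 1.0), (76, 10.5), (75, 11.5)]
hole+shaft [(80, 10.5), (77, 1.5), (71, 10.0), (70, 2.0), (59, 11.0)]
grip@.109+tz [(190, 25.5), (177, 2.0), (148, 2.5), (126, 25.0), (116, 26.0)]
W -24:136/128/117 -23:135/127/118 -22:135/127/117 -21:136/128/117 -20:147/112/90 -19:149/78/36 -18:150/70/22 -17:149/82/44 -16:132/113/102 -15:124/120/115 -14:125/120/114 -13:126/120/114 -12:126/120/114 -11:127/122/115
Wy15 -24:134/126/116 -23:134/126/116 -22:135/127/118 -21:136/126/116 -20:145/110/88 -19:149/76/33 -18:151/69/22 -17:151/85/47 -16:151/135/124 -15:151/146/139 -14:151/146/138 -13:151/145/137 -12:151/145/137 -11:151/146/137
H -8:136/115/30 -7:135/115/29 -6:135/115/28 -5:134/115/28 -4:134/114/28 -3:134/114/28 -2:135/116/30 -1:135/116/29 0:134/113/26 1:113/98/45 2:78/74/66 3:70/69/71 4:72/71/72 5:75/72/73 6:75/73/74 7:77/75/76 8:75/73/74 9:74/72/76 10:79/75/68 11:109/95/37 12:132/112/26 13:135/116/29 14:135/115/29 15:135/115/30
G -12:77/15/13 -11:77/12/7 -10:76/10/9 -9:77/13/11 -8:76/11/11 -7:77/15/15 -6:77/11/7 -5:79/12/8 -4:82/13/11 -3:80/9/8 -2:81/8/7 -1:67/15/13 0:46/15/13 1:79/11/8 2:86/39/37 3:104/102/104 4:102/100/103 5:95/90/75 6:127/108/31 7:133/113/27 8:133/113/27 9:133/113/28 10:134/113/28 11:134/113/26 12:133/113/28 13:134/113/27 14:133/112/27 15:132/112/25
```

The rod has slipped out of the grip. I'll lift clear, straighten the tool and locate the rod numerically.

Emit:
arm_command:
  plan:
    - {"dx": 0, "dy": 0, "dz": 0.015, "ax": 0, "ay": 0, "az": 0}
    - {"dx": 0, "dy": 0, "dz": 0.04, "ax": 0.5, "ay": -1.7, "az": 0}
    - {"dx": 0, "dy": 0, "dz": 0.07, "ax": 1, "ay": -3.4, "az": 0}
    - {"dx": 0, "dy": 0, "dz": 0.08, "ax": 1, "ay": -3.4, "az": 0}
    - {"dx": 0, "dy": 0, "dz": 0.08, "ax": 1, "ay": -3.4, "az": 0}

```text
time: 17.25
eef_pos: [0.5657, 0.0714, 0.2001]
ee_rot: [3.14, 0.0, 1.849]
ft_force: [0.2, -0.8, -0.8]
grip_width: 0.0002
grip_force: 0.0
```

Run:
```python
from h import *
import pickle
for i in range(2): w=snap("wrist")
s=ctrl.state();print(s["eef_pos"],s["ee_rot"],s["time"])
pickle.dump(w,open("w8.pkl","wb"))
h=cv2.cvtColor(w["img"],cv2.COLOR_RGB2HSV)
u,v=map(int,proj(w,(.571,.074,.07)));print(u,v)
m=cv2.inRange(h,(0,180,40),(6,255,255))|cv2.inRange(h,(174,180,40),(180,255,255))
for q in cv2.findContours(m,0,2)[0]:
    if cv2.contourArea(q)>25: print(cv2.minAreaRect(q),cv2.contourArea(q))
def lab(p):
    H,S,V=map(int,p)
    if S>120: return 'R' if (H<7 or H>173) else 'o' if H<20 else 'y' if H<36 else 'b' if 95<H<130 else '?'
    return 'W' if V>180 else '-' if V>110 else '.' if V>60 else '#'
for r in range(v-45,v+50,2): print(r,''.join(lab(h[r,k]) for k in range(u-55,u+50,1)))
```

```text
[0.56530119 0.07140713 0.19815305] [-3.14050256e+00 -1.79045300e-04  1.84884809e+00] 17.35
280 189
((260.0, 207.5), (31.0, 30.0), 90.0) 676.5
144 --------------------------------------------------------------------.---.oooo.bbbbbbbbbbbbbbbbbbbbbbbbbbb
146 ------------------------------------------------------------------------.oooo.bbbbbbbbbbbbbbbbbbbbbbbbbbb
148 --------------------------------------------------------------------.---.oooo.bbbbbbbbbbbbbbbbbbbbbbbbbbb
150 --------------------------------------------------------------------.---.oooobbbb-WWWWbbbbbbbbbbbbbbbbbbb
152 -----------------------------------------------------------------------..oooobbbWWWWWWWWbbbbbbbbbbbbbbbbb
154 -------------------------------------------------------------------...--.oooobbb-----WWWbbbbbbbbbbbbbbbbb
156 -------------------------------------------------------------------......oooobbbb----.bbbbbbbbbbbbbbbbbbb
158 -----------------------------.......................................-W-..oooobbbbbbbbbbbbbbbbbbbbbbbbbbbb
160 ----------------------------........................................--...o
[... 3621 characters left out ...]
WWWWWWWW-bbbb-WWWWW-bbbbbbbbbbbbbbbbbbbb
228 #######################################......##################..WWWWWWWWW.bbb-WWWWW-bbbbbbbbbbbbbbbbbbbb
230 ###.###############################################################.WWWWWW-bbbb-WWW-bbbbbbbbbbbbbbbbbbbbb
232 ######################################################################.WWW-bbbbbbbbbbbbbbbbbbbbbbbbbbbbbb
234 ########################################################################.WW-bbbbbbbbbbbbbbbbbbbbbbbbbbbbb
236 #########################################################################.--bbbbbbbbbbbbbbbbbbbbbbbbbbbbb
238 ##########################################################################WW-----------------------------
```

Run:
```python
from h import *
import pickle
w=pickle.load(open("w8.pkl","rb"));h=cv2.cvtColor(w["img"],cv2.COLOR_RGB2HSV)
ex=np.array([.962,.274]);ey=np.array([-.274,.962]);O=np.array([.5646,.0722])
f=lambda u,v,z:[round(float((onz(w,u,v,z)[:2]-O)@e*1e3),1) for e in(ex,ey)]
print("grip top",f(246.5,213,.147),"hole",f(281,191,.07),"collar px low",f(276,200,.1))
for r in range(198,224,3): print(r,[int(x) for x in h[r,234:276:2,2]])
```

```text
grip top [-20.7, -0.0] hole [7.5, -1.6] collar px low [2.5, -2.6]
198 [164, 143, 127, 127, 127, 126, 127, 128, 129, 78, 72, 73, 73, 74, 73, 70, 73, 76, 75, 77, 60]
201 [242, 238, 201, 127, 126, 128, 131, 85, 55, 44, 33, 26, 20, 27, 31, 74, 75, 74, 76, 76, 59]
204 [164, 143, 125, 128, 127, 105, 92, 89, 82, 79, 74, 73, 70, 71, 73, 75, 76, 74, 75, 76, 58]
207 [165, 126, 125, 128, 129, 100, 108, 107, 108, 108, 109, 106, 108, 108, 91, 77, 50, 76, 74, 76, 57]
210 [160, 127, 127, 127, 129, 97, 107, 108, 107, 108, 109, 108, 109, 108, 91, 76, 48, 75, 73, 72, 116]
213 [56, 53, 64, 59, 135, 101, 107, 109, 108, 108, 108, 109, 109, 108, 91, 76, 51, 75, 75, 125, 127]
216 [56, 60, 59, 58, 59, 84, 108, 106, 107, 108, 108, 108, 109, 107, 91, 75, 46, 90, 130, 127, 128]
219 [58, 59, 56, 57, 57, 84, 109, 106, 108, 106, 109, 108, 107, 106, 91, 72, 119, 129, 129, 128, 128]
222 [56, 59, 59, 58, 58, 57, 108, 110, 102, 101, 102, 106, 108, 109, 94, 58, 55, 55, 62, 61, 135]
```

Run:
```python
from h import *
import pickle
w=pickle.load(open("w8.pkl","rb"));t=snap("top")
ex=np.array([.962,.274]);ey=np.array([-.274,.962]);O=np.array([.5646,.0722])
g=lambda P:[round(float((P[:2]-O)@e*1e3),1) for e in(ex,ey)]
for z in(.11,.12,.13,.14,.15):
    P=onz(w,253,214,z);a,b=onz(w,244,214,z),onz(w,262,214,z);c,d=onz(w,253,205,z),onz(w,253,223.,z)
    print(z,g(P),np.linalg.norm(a-b)*1e3,np.linalg.norm(c-d)*1e3)
h=cv2.cvtColor(t["img"],cv2.COLOR_RGB2HSV)
m=cv2.inRange(h,(0,150,40),(8,255,255))|cv2.inRange(h,(173,150,40),(180,255,255));m[:190]=0;m[230:]=0;m[:,:235]=0;m[:,270:]=0
q=np.argwhere(m);print("top red",len(q),q.mean(0)[::-1] if len(q) else 0,q.min(0) if len(q) else 0,q.max(0) if len(q) else 0)
if len(q):
  for z in(.11,.13,.15):print(z,g(onz(t,*q.mean(0)[::-1],z)))
```

```text
0.11 [-18.3, -12.9] 16.204027025260668 17.030712096098473
0.12 [-17.6, -9.6] 15.638531611726414 16.436366655637674
0.13 [-16.9, -6.4] 15.073036198191947 15.84202121517686
0.14 [-16.2, -3.1] 14.507540784657687 15.247675774716086
0.15 [-15.5, 0.1] 13.942045371123328 14.653330334255273
top red 14 [251.         208.28571429] [207 248] [209 254]
0.11 [-2.7, -2.5]
0.13 [-7.4, -3.1]
0.15 [-12.1, -3.6]
```

Emit:
arm_command:
  plan:
    - {"dx": -0.0063, "dy": -0.0018, "dz": 0, "ax": 0, "ay": 0, "az": 0}
    - {"dx": -0.0063, "dy": -0.0018, "dz": 0, "ax": 0, "ay": 0, "az": 0}
    - {"dx": -0.0063, "dy": -0.0018, "dz": 0, "ax": 0, "ay": 0, "az": 0}
    - {"dx": -0.0063, "dy": -0.0018, "dz": 0, "ax": 0, "ay": 0, "az": 0}
    - {"dx": -0.0063, "dy": -0.0018, "dz": 0, "ax": 0, "ay": 0, "az": 0}
  grip: 0.65
  squeeze: 30

```text
time: 18.02
eef_pos: [0.5593, 0.0696, 0.1989]
ee_rot: [-3.142, -0.0, 1.849]
ft_force: [-0.4, -0.2, 0.3]
grip_width: 0.0458
grip_force: 0.0
```

Emit:
arm_command:
  plan:
    - {"dx": 0, "dy": 0, "dz": 0, "ax": 0, "ay": 0, "az": 0}
    - {"dx": 0, "dy": 0, "dz": -0.025, "ax": 0, "ay": 0, "az": 0}
    - {"dx": 0, "dy": 0, "dz": -0.055, "ax": 0, "ay": 0, "az": 0}
    - {"dx": 0, "dy": 0, "dz": -0.08, "ax": 0, "ay": 0, "az": 0}
    - {"dx": 0, "dy": 0, "dz": -0.086, "ax": 0, "ay": 0, "az": 0}

```text
time: 18.65
eef_pos: [0.5585, 0.0696, 0.1115]
ee_rot: [-3.139, -0.0, 1.849]
ft_force: [-0.2, 0.2, 1.4]
grip_width: 0.0603
grip_force: 0.0
```

Emit:
arm_command:
  plan:
    - {"dx": 0, "dy": 0, "dz": 0, "ax": 0, "ay": 0, "az": 0}
    - {"dx": 0.003, "dy": 0.0009, "dz": 0, "ax": 0, "ay": 0, "az": 0}
    - {"dx": 0.006, "dy": 0.0018, "dz": 0, "ax": 0, "ay": 0, "az": 0}
    - {"dx": 0.009, "dy": 0.0026, "dz": 0, "ax": 0, "ay": 0, "az": 0}
    - {"dx": 0.0125, "dy": 0.0036, "dz": 0, "ax": 0, "ay": 0, "az": 0}
  grip: 0.24

```text
time: 19.27
eef_pos: [0.5726, 0.0733, 0.1149]
ee_rot: [3.139, 0.001, 1.849]
ft_force: [-2.8, -0.9, 13.2]
grip_width: 0.0227
grip_force: 7.0
```

Emit:
arm_command:
  plan:
    - {"dx": 0, "dy": 0, "dz": 0.003, "ax": 0, "ay": 0, "az": 0}
    - {"dx": 0, "dy": 0, "dz": 0.005, "ax": 0, "ay": 0, "az": 0}
    - {"dx": 0, "dy": 0, "dz": 0.005, "ax": 0, "ay": 0, "az": 0}

```text
time: 19.65
eef_pos: [0.5718, 0.0733, 0.118]
ee_rot: [3.141, 0.0, 1.849]
ft_force: [0.6, -0.9, -0.2]
grip_width: 0.0225
grip_force: 0.0
```

```bash
cat > a.py <<'E'
from h import *
for i in range(2): w=snap("wrist")
s=ctrl.state();print(s["eef_pos"],s["ft_force"],s["wrist_torque"],s["time"],s["grip_width"])
h=cv2.cvtColor(w["img"],cv2.COLOR_RGB2HSV)
u,v=map(int,proj(w,(.571,.074,.07)))
def lab(p):
    H,S,V=map(int,p)
    if S>120: return ('R' if V>95 else 'r') if (H<7 or H>173) else 'o' if H<20 else 'y' if H<36 else 'b' if 95<H<130 else '?'
    return 'W' if V>180 else '-' if V>110 else '.' if V>60 else '#'
print("col0",u-40)
for r in range(v-30,v+56,2): print(r,''.join(lab(h[r,k]) for k in range(u-40,u+40)))
E
python3 a.py
```

```text
[0.57166095 0.07326198 0.11775237] [ 0.91390343 -0.04653862  0.72913229] [-0.04430907  0.04325328  0.04770793] 19.75 0.022542838597191247
col0 233
184 -------ooooooooooooooooooooooooooooooooooooooooooooooooooooooooooooo.bbbbbbbbbbb
186 -------ooooooooooooooooooooooooooooooooooooooooooooooooooooooooooooo#bbbbbbbbbbb
188 -------ooooooo-......................................................bbbbbbbbbbb
190 -------ooooooo------------------------------------------------------.bbbbbbbbbbb
192 --------oooooo------------------------------------------------------.bbbbbbbbbbb
194 --------ooyyyyyyyyyyyyyyyyyyyyyyyyyyyyyyyyyyyyyyyyyyyyyyyyyyyyyyyyyy#bbbbbbbbbbb
196 --------ooyyyyyyyyyyyyyyyyyyyyyyyyyyyyyyyyyyyyyyyyyyyyyyyyyyyyyyyyyy.bbbbbbbbbbb
198 --------ooyyyyyyyyyyyyyyyyyyyyyyyyyyyyyyyyyyyyyyyyyyyyyyyyyyyyyyyyyy.bbbbbbbbbbb
200 --------ooyyyyyyyyyyyyyyyyyyyyyyyyyyyyyyyyyyyyyyyyyyyyyyyyyyyyyyyyyy.bbbbbbbbbbb
202 --------ooyyyyyyyyyyyyyyyyyyyyyyyyyyyyyyyyyyyyyyyyyyyyyyyyyyyyyyyyyy.bbbbbbbbbbb
204 --------ooyyyyyyyyyyyyyyyyyyyyyyyyyyyyyyyyyyyyyyyyyyyyyyyyyyyyyyyyyy.bbbbbbbbbbb
206 --------ooyyyy
[... 2001 characters left out ...]
WWW-?#..............
254 ..................###rrrrrr..#.....##.###..#.###.#WW--WWWWWWWWW-b##.............
256 .................####rrrrr--....#.....#..#...#.#.##..WWWWWWWWWW.?##.............
258 .................####rrr-WW-#.#....###....###..#...####.WWWWWWW.###.............
260 .................####r--###.#....#......#.##.##.#......####WWWW.####............
262 ................#####-..##............###.##..##.###....#.###WW.?###............
264 ................#####-.##.#...............#..............#..##-.####............
266 ................#####-.#....#........#.......##.#..#...##..###-.#####...........
268 ................####b#.##......#..#....#.#..###...#....#.#...#.######...........
```

Emit:
arm_command:
  plan:
    - {"dx": 0, "dy": 0, "dz": 0.02, "ax": 0, "ay": 0, "az": 0}
    - {"dx": 0, "dy": 0, "dz": 0.07, "ax": 0, "ay": 0, "az": 0}
    - {"dx": -0.02, "dy": -0.0, "dz": 0.1, "ax": 0, "ay": 0, "az": 0}
    - {"dx": -0.03, "dy": 0.0, "dz": 0.1, "ax": 0, "ay": 0, "az": 0}
    - {"dx": -0.03, "dy": 0.0, "dz": 0.1, "ax": 0, "ay": 0, "az": 0}

```text
time: 20.38
eef_pos: [0.5413, 0.0733, 0.2181]
ee_rot: [3.141, 0.0, 1.849]
ft_force: [0.3, 0.3, -0.8]
grip_width: 0.0222
grip_force: 0.0
```

```bash
cat > v.py <<'E'
from h import *
import pickle,sys
for i in range(3): w=snap("wrist")
s=ctrl.state();print(s["eef_pos"],s["time"])
pickle.dump(w,open(sys.argv[1],"wb"))
h=cv2.cvtColor(w["img"],cv2.COLOR_RGB2HSV);u,v=map(int,proj(w,(.565,.07,.08)))
m=cv2.inRange(h,(0,150,30),(7,255,255))|cv2.inRange(h,(173,150,30),(180,255,255))
k=np.zeros_like(m);k[v-50:v+50,u-60:u+60]=m[v-50:v+50,u-60:u+60]
q=max(cv2.findContours(k,0,2)[0],key=cv2.contourArea);x,y,W,H=cv2.boundingRect(q);print(x,y,W,H)
def lab(p):
    H,S,V=map(int,p)
    if S>120: return chr(ord('A')+min(V,250)//10) if (H<7 or H>173) else 'o' if H<20 else 'y' if H<36 else 'b' if 95<H<130 else '?'
    return ' ' if V>110 else '.' if V>60 else '#'
print("col0",x-4)
for r in range(y-10,y+H+3): print(r,''.join(lab(h[r,c]) for c in range(x-4,x+W+28)))
E
python3 v.py A.pkl
```

```text
[0.54167501 0.07322371 0.21698388] 20.525
274 196 27 30
col0 270
186      oooooyyyyyyyyyyyyyyyyyyyyyyyyyyyyyyyyyyyyyyyyyybbbbbbb
187      oooooyyyyyyyyyyyyyyyyyyyyyyyyyyyyyyyyyyyyyyyyy.bbbbbbb
188      oooooyyyyyyyyyyyyyyyyyyyyyyyyyyyyyyyyyyyyyyyyyybbbbbbb
189      oooooyyyyyyyyyyyyyyyyyyyyy... yyyyyyyyyyyyyyyy.bbbbbbb
190      oooooyyyyyyyyyyyyyyyyyyy.......yyyyyyyyyyyyyyyybbbbbbb
191      oooooyyyyyyyyyyyyyyyyyy........ yyyyyyyyyyyyyy.bbbbbbb
192      oooooyyyyyyyyyyyyyyyyy..........yyyyyyyyyyyyyy.bbbbbbb
193      oooooyyyyyyyyy................. yyyyyyyyyyyyyy.bbbbbbb
194      oooooyyyyyyyy.................  yyyyyyyyyyyyyy.bbbbbbb
195      oooooyyyyyyoo....... ........   yyyyyyyyyyyyyy.bbbbbbb
196      oooooyyyyyoHHHHHHHHHHII.....   yyyyyyyyyyyyyyy.bbbbbbb
197      oooooyyyyoEDDDDEEFFGGHHHHH.. .yyyyyyyyyyyyyyyy.bbbbbbb
198      oooooyyyoHHHHHGFFEEDCDGHHI..yyyyyyyyyyyyyyyyyy.bbbbbbb
199      oooooyyoHHHHHHHHHHHHHHHHII..yyyyyyyyyyyyyyyyyy.bbbbbbb
200      oooooyoHHHHHHHHHHHHHHHHIHI..yyyyyyyyyyyyyyyyyy.bbbbbbb
201           oHHHHHHHHHHHHHHHIHIGH..yyyyyyyyyyyyyyyyyy.bbbbbbb
202        
[... 1010 characters left out ...]
bb
218 ..  KKLLLLLLLLLLLLLLKJHFF                 ...ooo##bbbbbbbbb
219 ##..KLLLLLLLLLLLLLLLKIHFJ                   .ooo..bbbbbbbbb
220 ##..KLLLLLLLLLLLLLLLKIHE                     ooo##bbbbbbbbb
221 .#. LKLLLLLLLLLLLLLLKIH                      ###bbbbbbbbbbb
222 .## LKKLLLLLLLLLLLLLKIJ                      .bbbbbbbbbbbbb
223 .##  KLLLLLLLLLLLLLLKI                        bbbbbbbbbbbbb
224 .##. LKKKKLLLLLLLLLLK                         bbbbbbbbbbbbb
225 #.##....#.. NNNLJKKKM.#....                   .bbbbbbbbbbbb
226 ##########....  ......#####...                 bbbbbbbbbbbb
227 ..####.######.    .###########...              bbbbbb.    b
228 .######.#.###.     #.############..            .bbbbb
```

Emit:
arm_command:
  plan:
    - {"dx": 0.03, "dy": -0.02, "dz": 0, "ax": 0, "ay": 0, "az": 0}
    - {"dx": 0.05, "dy": -0.05, "dz": 0, "ax": 0, "ay": 0, "az": 0}
    - {"dx": 0.05, "dy": -0.07, "dz": 0, "ax": 0, "ay": 0, "az": 0}
    - {"dx": 0.05, "dy": -0.07, "dz": 0, "ax": 0, "ay": 0, "az": 0}

```text
time: 21.02
eef_pos: [0.5914, 0.0022, 0.2173]
ee_rot: [-3.14, -0.0, 1.847]
ft_force: [0.4, 0.9, 1.1]
grip_width: 0.0226
grip_force: 0.0
```

```bash
python3 v.py B.pkl
```

```text
[0.59132468 0.00378226 0.21799182] 21.175
238 108 32 21
col0 234
98                  yyyyyyyyyyyyyyyyyyyyyyyyyyyyyyyyyyyyyyyyyyyy bb
99               oooyyyyyyyyyyyyyyyyyyyyyyyyyyyyyyyyyyyyyyyyyyyy bb
100               oooyyyyyyyyyyyyyyyyyyyyyyyyyyyyyyyyyyyyyyyyyyyy bb
101               oooyyyyyyyyyyyyyyyyyyyyyyyyyyyyyyyyyyyyyyyyyyyy bb
102               oooyyyyyyyyyyyyyyyyyyyyyyyyyyyyyyyyyyyyyyyyyyyy bb
103               oooyyyyyyyyyyyyyyyyyyyyyyyyyyyyyyyyyyyyyyyyyyyy bb
104               oooyyyyyyyyyyyyyyyyyyyyyyyyyyyyyyyyyyyyyyyyyyyy bb
105               oooyyyyyyyyyyyyyyyyyyyyyyyyyyyyyyyyyyyyyyyyyyyy bb
106               oooyyyyyyyy        yyyyyyyyyyyyyyyyyyyyyyyyyyyy bb
107               oooyyyyyyy        .. yyyyyyyyyyyyyyyyyyyyyyyyyy bb
108          ....LooooooooGHHHIIIHHHJ...yyyyyyyyyyyyyyyyyyyyyyyyy bb
109     MMMMMMMMMMMMLMLLLJIIIIIJJJJJJIII.yyyyyyyyyyyyyyyyyyyyyyyy bb
110     NOOOOOOOOOOOOOOOOLIJJJIJJJIIIIII.  oooooyyyyyyyyyyyyyyyyy bb
111    NNOOOOOOOOOOOPOPOOLJJIHIIIIIJJHHI  ..oMM .yyyyyyyyyyyyyyyy bb
112    NNOOOOOOOOOOPPPPOOMJIHFGIIIIIJGFI   ...... yyyyyyyyyyyyyyy bb
11
[... 608 characters left out ...]
yyyyyyy.bb
122     NOOOOOOOOOOOOOOOOMJIIEHJIIIIJGGI   yyyyyyyyyyyyyyyyyyyyyy.bb
123     NOOOOOOOOOOOOOOOOMJJIFHJIIIJJGGI..yyyyyyyyyyyyyyyyyyyyyyy.bb
124     NOOOOOOOOOOOOOOOOMJIIFHIIIIIIIII.yyyyyyyyyyyyyyyyyyyyyyyy.bb
125     NOOOOOOOOOOOOOPOOMJIIFHIIIIIIIHoyyyyyyyyyyyyyyyyyyyyyyyyy.bb
126     NOOOOOOOOOPOPPPOOMJIIHIIIHIII..yyyyyyyyyyyyyyyyyyyyyyyyyy.bb
127     MNNNNNNNNNOOOOOOOLIIHHHII...yyyyyyyyyyyyyyyyyyyyyyyyyyyyy.bb
128      LKLLLLLLMMMMMMMMJoooyyyyyyyyyyyyyyyyyyyyyyyyyyyyyyyyyyyy.bb
129               Noooooyyyyyyyyyyyyyyyyyyyyyyyyyyyyyyyyyyyyyyyyy.bb
130                  yyyyyyyyyyyyyyyyyyyyyyyyyyyyyyyyyyyyyyyyyyyy.bb
131                   yyyyyyyyyyyyyyyyyyyyyyyyyyyyyyyyyyyyyyyyyyy.bb
```

Run:
```python
from h import *
import pickle
A=pickle.load(open("A.pkl","rb"));B=pickle.load(open("B.pkl","rb"))
ex=np.array([.962,.274,0]);ey=np.array([-.274,.962,0]);O=np.array([.5646,.0722,0])
g=lambda P:np.round([(P-O)@ex*1e3,(P-O)@ey*1e3,P[2]*1e3],1)
for n,a,b in(("top",(282,216.8),(244.8,118.6)),("TL",(274,208.5),(237.5,109)),("TR",(290,209.5),(251.7,109)),("BL",(275,224.5),(238,128)),("BR",(290,225),(251.7,128.5)),("corner collar end",(294.5,208),(265.5,124.5)),("far corner",(294.5,197.),(265.5,109)),("shaft",(298,190.5),(274,115))):
    P,e=tri(A,a,B,b);print(n,g(P),round(e*1e3,1))
for n,c,p in(("A hole",A,(298,191.)),("B hole",B,(273,114.5))): print(n,g(onz(c,*p,.07)))
# front edges yel in A,B
print(g(onz(A,275,188,.07)),g(onz(B,252.5,102,.07)))
```

```text
top [-15.4  -1.3 146.6] 0.7
TL [-21.6   5.8 145. ] 0.5
TR [ -9.3   6.1 150.1] 1.5
BL [-21.2  -8.5 145.4] 0.4
BR [ -9.3  -8.5 147.9] 2.3
corner collar end [-1.3 -8.5 96.4] 0.7
far corner [ -1.5   5.3 105. ] 1.8
shaft [ 5.6 -1.3 52.5] 2.3
A hole [ 3.3  2.2 70. ]
B hole [ 5.8 -0.  70. ]
[-21.1   5.4  70. ] [-14.5  12.   70. ]
```

The two views agree. The rod still stands through the top and middle holes, leaning about 12° toward −x, with the top of the grip at rack (−15, −1, 147) mm. I'll regrasp it with the fingers closing along the rack's y axis and the tool tilted to match the lean.

Emit:
arm_command:
  plan:
    - {"dx": -0.01, "dy": 0.02, "dz": 0, "ax": 0, "ay": 0, "az": 10}
    - {"dx": -0.02, "dy": 0.04, "dz": 0, "ax": 0, "ay": 0, "az": 20}
    - {"dx": -0.03, "dy": 0.06, "dz": 0, "ax": 0, "ay": 0, "az": 30}
    - {"dx": -0.034, "dy": 0.065, "dz": 0, "ax": 0, "ay": 0, "az": 40}
    - {"dx": -0.034, "dy": 0.065, "dz": 0, "ax": 0, "ay": 0, "az": 50}
  grip: 0.5

```text
time: 21.8
eef_pos: [0.5571, 0.0696, 0.2183]
ee_rot: [3.141, 0.0, 2.729]
ft_force: [-0.3, 0.2, -0.4]
grip_width: 0.0467
grip_force: 0.0
```

Emit:
arm_command:
  plan:
    - {"dx": 0, "dy": 0, "dz": 0, "ax": 0, "ay": 0, "az": 10}
    - {"dx": 0, "dy": 0, "dz": 0, "ax": 0, "ay": 0, "az": 20}
    - {"dx": 0, "dy": 0, "dz": 0, "ax": 0, "ay": 0, "az": 30}
    - {"dx": 0, "dy": 0, "dz": 0, "ax": 0, "ay": 0, "az": 40}
    - {"dx": 0, "dy": 0, "dz": 0, "ax": 0, "ay": 0, "az": 40}

```text
time: 22.42
eef_pos: [0.5574, 0.0689, 0.2182]
ee_rot: [3.142, 0.0, -2.864]
ft_force: [-0.6, -0.4, 0.4]
grip_width: 0.0463
grip_force: 0.0
```

Emit:
arm_command:
  plan:
    - {"dx": -0.005, "dy": 0, "dz": 0, "ax": 1.7, "ay": -6.0, "az": 0}
    - {"dx": -0.01, "dy": 0, "dz": -0.01, "ax": 3.4, "ay": -12.0, "az": 0}
    - {"dx": -0.01, "dy": 0, "dz": -0.02, "ax": 3.4, "ay": -12.0, "az": 0}

```text
time: 22.8
eef_pos: [0.5466, 0.0684, 0.1982]
ee_rot: [3.141, 0.22, -2.868]
ft_force: [-0.6, -0.1, 0.9]
grip_width: 0.0464
grip_force: 0.0
```

```bash
cat > p.py <<'E'
from h import *
s=ctrl.state();R=Ro.from_euler("xyz",s["ee_rot"]).as_matrix()
ex=np.array([.962,.274,0]);ey=np.array([-.274,.962,0]);O=np.array([.5646,.0722,0]);p=s["eef_pos"]-O
print("rack",np.round([p@ex*1e3,p@ey*1e3,p[2]*1e3],1),"tool z in rack",np.round([R[:,2]@ex,R[:,2]@ey,R[2,2]],3),"tool y",np.round([R[:,1]@ex,R[:,1]@ey],3))
print(s["eef_pos"],s["ft_force"],s["wrist_torque"],s["grip_width"],s["time"])
E
python3 p.py
```

```text
rack [-18.4   1.2 198.2] tool z in rack [ 0.218 -0.001 -0.976] tool y [0.003 1.   ]
[0.5466001  0.06836727 0.19820269] [-0.5650497  -0.12086137  0.89850194] [0.01501372 0.11537669 0.04986729] 0.04640691729252669 22.8
```

Emit:
arm_command:
  plan:
    - {"dx": -0.003, "dy": -0.003, "dz": -0.02, "ax": 0, "ay": 0, "az": 0}
    - {"dx": 0.001, "dy": -0.002, "dz": -0.045, "ax": 0, "ay": 0, "az": 0}
    - {"dx": 0.007, "dy": -0.001, "dz": -0.07, "ax": 0, "ay": 0, "az": 0}
    - {"dx": 0.0118, "dy": 0, "dz": -0.0897, "ax": 0, "ay": 0, "az": 0}
    - {"dx": 0.0118, "dy": 0, "dz": -0.0897, "ax": 0, "ay": 0, "az": 0}

```text
time: 23.42
eef_pos: [0.559, 0.0683, 0.106]
ee_rot: [3.141, 0.214, -2.864]
ft_force: [-0.4, 0.3, 0.3]
grip_width: 0.0462
grip_force: 0.0
```

Emit:
arm_command:
  plan:
    - {"dx": 0, "dy": 0, "dz": 0, "ax": 0, "ay": 0, "az": 0}
    - {"dx": 0, "dy": 0, "dz": 0, "ax": 0, "ay": 0, "az": 0}
    - {"dx": 0, "dy": 0, "dz": 0, "ax": 0, "ay": 0, "az": 0}
    - {"dx": 0, "dy": 0, "dz": 0, "ax": 0, "ay": 0, "az": 0}
  grip: 0
  squeeze: 45

```text
time: 23.92
eef_pos: [0.5596, 0.0683, 0.1087]
ee_rot: [-3.141, 0.218, -2.863]
ft_force: [-0.4, 0.3, 0.0]
grip_width: 0.015
grip_force: 45.0
```

```bash
python3 p.py; python3 v.py C.pkl
```

```text
rack [ -5.9  -2.4 108.7] tool z in rack [ 0.217 -0.    -0.976] tool y [-0.001  1.   ]
[0.55960066 0.06826116 0.10867432] [-0.39397666  0.3206752   0.01517232] [0.04829701 0.04331724 0.01857662] 0.015041631845550447 23.925
[0.55958526 0.0682714  0.10851292] 24.075
260 227 31 44
col0 256
217 yyyyyyyyyyyyyyyyyyy....yyyyyyyyyyyyyyyyyyyyyyoooooooooooooooooo
218 yyyyyyyyyyyyyyyyyy........yyyyyyyyyyyyyyyyyyyoooooooooooooooooo
219 yyyyyyyyyyyyyyyyy......... yyyyyyyyyyyyyyyyyyoooooooooooooooooo
220 yyyyyyyyyyyyyyyy........... yyyyyyyyyyyyyyyyyoooooooooooooooooo
221 yyyyyyyyyyyyyyy ...........  yyyyyyyyyyyyyyyyoooooooooooooooooo
222 yyyyyyyyyyyyyyy............  yyyyyyyyyyyyyyyyoooooooooooooooooo
223 yyyyyyyyyyyyy.....    .......yyyyyyyyyyyyyyyyoooooooooooooooooo
224 yyyyyyyyyyyy...           ...yyyyyyyyyyyyyyyyoooooooooooooooooo
225 yyyyyyyyyyy.                 .yyyyyyyyyyyyyyy..................
226 yyyyyyyyyy.....................yyyyyyyyyyyyyy..................
227 yyyyyyyyyHHHHHHHHHHHHHHHHHHHHHHoyyyyyyyyyyyyy..................
228 yyyyyyyy.GHHHHHIHIHHIHHHHHHHHHHHHyyyyyyyyyyyy................
[... 2362 characters left out ...]
....................
264 ####EJLMMLLLLLUSLLMMLLLLLMLLLMMLLH####.........................
265 ####EJLLMMLMMLLLLLMMMMMMLMMMLMMLLHC###.........................
266 ####FJLLMMMMMMLMMMMMMMMMMMMMMMLLLHC###.........................
267 ####ELONLLLMMMMMMMMMMMMMMMMMMMMLKHC####........................
268 ####ELOPQQNLLLLMMMMMMMMLMMMMMMMLLHC####........................
269 ####ELOPPPQQQQNLLLLMLLLMLMMMMLMLLHC####........................
270 ####DJNPQPPQQPQQQNLLMMMLLLMMLMMLLHC####........................
271 ###bEJLLOQQQPPQQPQQNLLMMLMMMMLMLLHC####........................
272 ###bEJLLLLLOQQQQQQNLLMMLLMLLLMLLLHC####........................
273 ####EJLLLLLLLLLOQQNLLLMMLLLLLLLLLHC####........................
```

Emit:
arm_command:
  plan:
    - {"dx": -0.001, "dy": -0.0003, "dz": 0.005, "ax": 0, "ay": 0, "az": 0}
    - {"dx": -0.0026, "dy": -0.0007, "dz": 0.012, "ax": 0, "ay": 0, "az": 0}
    - {"dx": -0.0045, "dy": -0.0013, "dz": 0.02, "ax": 0, "ay": 0, "az": 0}
    - {"dx": -0.0055, "dy": -0.0016, "dz": 0.0244, "ax": 0, "ay": 0, "az": 0}

```text
time: 24.58
eef_pos: [0.554, 0.0666, 0.1336]
ee_rot: [-3.141, 0.218, -2.863]
ft_force: [0.3, 0.3, -0.2]
grip_width: 0.0146
grip_force: 45.0
```

Emit:
arm_command:
  plan:
    - {"dx": 0.004, "dy": 0.0011, "dz": 0.0005, "ax": -1.06, "ay": 3.7, "az": 0}
    - {"dx": 0.008, "dy": 0.0023, "dz": 0.001, "ax": -2.1, "ay": 7.4, "az": 0}
    - {"dx": 0.012, "dy": 0.0034, "dz": 0.0015, "ax": -3.2, "ay": 11.2, "az": 0}
    - {"dx": 0.0163, "dy": 0.0046, "dz": 0.002, "ax": -4.25, "ay": 14.9, "az": 0}
    - {"dx": 0.0163, "dy": 0.0046, "dz": 0.002, "ax": -4.25, "ay": 14.9, "az": 0}

```text
time: 25.2
eef_pos: [0.5709, 0.0715, 0.1342]
ee_rot: [-3.141, -0.054, -2.863]
ft_force: [0.1, -0.3, -0.8]
grip_width: 0.0151
grip_force: 45.0
```

```bash
python3 p.py; sed -i 's/range(y-10,y+H+3)/range(y-34,y+8)/; s/range(x-4,x+W+28)/range(x-26,x+W+40)/; s/"col0",x-4/"col0",x-26/' v.py; python3 v.py D.pkl
```

```text
rack [  5.9  -2.4 134.2] tool z in rack [-0.054 -0.    -0.999] tool y [-0.001  1.   ]
[0.57090003 0.0714547  0.13420532] [ 0.12356276 -0.32270392 -0.76232942] [ 0.0212338  -0.05410022 -0.00844035] 0.015138312097784743 25.2
[0.57003781 0.07119675 0.13462619] 25.35
260 227 31 31
col0 234
193                        yyyyyyyyyyyyyyyyyyyyyyyyyyyyyyyyyyyyyyyyy                                 
194                        yyyyyyyyyyyyyyyyyyyyyyyyyyyyyyyyyyyyyyyyy                                 
195                        yyyyyyyyyyyyyyyyyyyyyyyyyyyyyyyyyyyyyyyyy                                 
196                        yyyyyyyyyyyyyyyyyyyyyyyyyyyyyyyyyyyyyyyyy                                 
197                        yyyyyyyyyyyyyyyyyyyyyyyyyyyyyyyyyyyyyyyyy                                 
198                        yyyyyyyyyyyyyyyyyyyyyyyyyyyyyyyyyyyyyyyyy                                 
199                        yyyyyyyyyyyyyyyyyyyyyyyyyyyyyyyyyyyyyyyyy                                 
200                        yyyyyyyyyyyyyyyyyyyyyyyyyyyyyyyyyyyyyyyyy                               
[... 2770 characters left out ...]
ooooooooooooooyyyyyy.HHHHHHHHHIHHHHIHHHHHHHHH..yyyyyyyyoooooooooooooooooooooooo.#bbbbbb 
229 .##....................yyyyyy.HHHFDDDCDDDDDDDDEEEEFHHHH.yyyyyyyy....................##..bbbbbbbb.
230 .##....................yyyyyy.HHHFEEEEEEDD###CCCCCDGHHH.yyyyyyyy....................##..bbbbbbbbb
231 .##....................yyyyy .HHHHHHHHHHHHHHHHHHHHHHHHH..yyyyyyy....................##..bbbbbbbbb
232 .##....................yyyyy .HHHHHIHHHHHHHHHHHHHHHHHHH..yyyyyyy....................##..bbbbbbbbb
233 .......................yyyyy..HHHHHHHHHHHHHHHHHHHHHHHHH..yyyyyyy.........................bbbbbbbb
234 .......................yyyyy.HHHHHHHHHHHHHHHHHHHHHHHHHH..yyyyyyy..........................#bbbbbb
```

Run:
```python
from h import *
import pickle
w=ctrl.read_camera("wrist");T=np.array(w["T_tool_cam"]);Ti=np.linalg.inv(T);w["R"]=Ti[:3,:3];w["t"]=Ti[:3,3]
def plane(u,v,z): return np.round(onz(w,u,v,z)*1e3,1)
for z in(.070,.075,.080): print("tip",z,plane(277.5,211.5,z))
for z in(.005,.009,.013): print("collar bottom front",z,plane(277.5,223,z),"collar top front row226",plane(277.5,226,z-.004))
D=pickle.load(open("D.pkl","rb"));ex=np.array([.962,.274,0]);ey=np.array([-.274,.962,0]);O=np.array([.5646,.0722,0])
for n,u,v in(("hole centre",277.5,214.5),("hole L",271,214),("hole R",284.3,214)):
    P=onz(D,u,v,.07)-O;print(n,P@ex*1e3,P@ey*1e3)
```

```text
tip 0.07 [-4.5  2.1 70. ]
tip 0.075 [-6.   2.2 75. ]
tip 0.08 [-7.6  2.2 80. ]
collar bottom front 0.005 [8.3 1.7 5. ] collar top front row226 [7.7 1.6 1. ]
collar bottom front 0.009 [6.9 1.7 9. ] collar top front row226 [6.2 1.7 5. ]
collar bottom front 0.013 [ 5.5  1.7 13. ] collar top front row226 [4.8 1.7 9. ]
hole centre 7.061628897174125 -0.36905849992045303
hole L 6.638076585870044 -5.716525414684022
hole R 6.633780818507146 5.223481542060786
```

Emit:
arm_command:
  plan:
    - {"dx": 0, "dy": 0, "dz": 0, "ax": 0, "ay": 0, "az": 0}
    - {"dx": -0.0015, "dy": -0.0004, "dz": 0, "ax": 0, "ay": 0, "az": 0}
    - {"dx": -0.003, "dy": -0.0009, "dz": 0, "ax": 0, "ay": 0, "az": 0}
    - {"dx": -0.0045, "dy": -0.0013, "dz": 0, "ax": 0, "ay": 0, "az": 0}
    - {"dx": -0.006, "dy": -0.0017, "dz": 0, "ax": 0, "ay": 0, "az": 0}
  squeeze: 60

```text
time: 26.02
eef_pos: [0.5644, 0.0695, 0.1348]
ee_rot: [-3.141, -0.052, -2.863]
ft_force: [2.1, 0.4, 0.8]
grip_width: 0.0149
grip_force: 60.0
```

```bash
cat > t.py <<'E'
from h import *
import sys
exec(open("p.py").read())
w=snap("wrist");w=snap("wrist");h=cv2.cvtColor(w["img"],cv2.COLOR_RGB2HSV)
def lab(p):
    H,S,V=map(int,p)
    if S>120: return 'R' if (H<7 or H>173) else 'o' if H<20 else 'y' if H<36 else 'b' if 95<H<130 else '?'
    return ' ' if V>110 else '.' if V>60 else '#'
for r in range(int(sys.argv[1]),int(sys.argv[2])): print(r,''.join(lab(h[r,c]) for c in range(255,300)))
# yellow tab front edge along centre-ish lines -> rack x
for y in(-12,12):
    L=[]
    for x in np.arange(-32,-8,.25):
        P=O+ex*x/1e3+ey*y/1e3;P[2]=.07;u,v=proj(w,P);c=cv2.getRectSubPix(w["img"],(1,1),(u,v))[0,0].astype(int);L.append(c[0]-c[2])
    L=np.array(L);k=np.argmax(np.diff(L));print("yel front y",y,-32+.25*k+.1)
E
python3 t.py 200 228
```

```text
rack [ -1.   -2.5 134.8] tool z in rack [-0.052 -0.    -0.999] tool y [-0.001  1.   ]
[0.56435159 0.06954724 0.13480179] [2.12585267 0.43669767 0.83131566] [ 0.20913289 -0.60514407  0.01847586] 0.014916587696465707 26.025
200   yyyyyyyyyyyyyyyyyyyyyyyyyyyyyyyyyyyyyyyyy  
201   yyyyyyyyyyyyyyyyyyyyyyyyyyyyyyyyyyyyyyyyy  
202   yyyyyyyyyyyyyyyyyyyyyyyyyyyyyyyyyyyyyyyyy  
203   yyyyyyyyyyyyyyyyyyyyyyyyyyyyyyyyyyyyyyyyy  
204   yyyyyyyyyyyyyyyyyyyyyyyyyyyyyyyyyyyyyyyyy  
205   yyyyyyyyyyyyyyyyyyyyyyyyyyyyyyyyyyyyyyyyy  
206   yyyyyyyyyyyyyyyyyyyyyyyyyyyyyyyyyyyyyyyyy  
207   yyyyyyyyyyyyyyyyyyyyyyyyyyyyyyyyyyyyyyyyy  
208   yyyyyyyyyyyyyyyyyyyyyyyyyyyyyyyyyyyyyyyyy  
209   yyyyyyyyyyyyyyyyyyyyyyyyyyyyyyyyyyyyyyyyy  
210   yyyyyyyyyyyyyyyyyyyyyyyyyyyyyyyyyyyyyyyyy  
211   yyyyyyyyyyyyyyyyyyyyyyyyyyyyyyyyyyyyyyyyy  
212   yyyyyyyyyyyyyyyyyyyyyyyyyyyyyyyyyyyyyyyyy  
213   yyyyyyyyyyyyyyyyyy.....yyyyyyyyyyyyyyyyyy  
214   yyyyyyyyyyyyyyyyy........yyyyyyyyyyyyyyyy  
215   yyyyyyyyyyyyyyyy.........oyyyyyyyyyyyyyyy  
216   yyyyyyyyyyyyyyyo.........ooyyyyyyyyyyyyyy  
217   yyyyyyyyyyyyyyoo.........ooyyyyyyyyyyyyyy  
218 . yyyyyyyyyyyyyyo..........ooyyyyyyyyyyyyyy .
219 . yyyyyyyyyyyyyyo..........o yyyyyyyyyyyyyy .
220 . yyyyyyyyyyyyyyy..........ooyyyyyyyyyyyyyy .
221 . yyyyyyyyyyyyyyy............yyyyyyyyyyyyyy .
222    yyyyyyyyyyyyyy...........yyyyyyyyyyyyyyy  
223    yyyyyyyyyyyyyy..........yyyyyyyyyyyyyyyy  
224    yyyyyyyyyyyyy...........yyyyyyyyyyyyyyyy  
225    yyyyyyyyyy......    ......yyyyyyyyyyyyyy  
226 .. yyyyyyyyy...           ....yyyyyyyyyyyyy  
227 ..yyyyyyyyy..                 .yyyyyyyyyyyyoo
yel front y -12 -28.4
yel front y 12 -28.15
```

```bash
cat > q.py <<'E'
from h import *
import sys
w=snap("wrist");ex=np.array([.962,.274,0]);ey=np.array([-.274,.962,0]);O=np.array([.5646,.0722,0])
a=list(map(float,sys.argv[1:]))
for i in range(0,len(a),3):
    P=onz(w,*a[i:i+3])-O;print(a[i:i+3],round(P@ex*1e3,1),round(P@ey*1e3,1))
E
python3 q.py 276 218.2 .07 276 213 .07 276 223.5 .07
```

```text
[276.0, 218.2, 0.07] 4.1 -1.6
[276.0, 213.0, 0.07] -0.4 -1.6
[276.0, 223.5, 0.07] 8.6 -1.6
```

Emit:
arm_command:
  plan:
    - {"dx": 0.0015, "dy": 0.0004, "dz": 0, "ax": 0, "ay": 0, "az": 0}
    - {"dx": 0.0034, "dy": 0.001, "dz": 0, "ax": 0, "ay": 0, "az": 0}
    - {"dx": 0.0034, "dy": 0.001, "dz": -0.003, "ax": 0, "ay": 0, "az": 0}
    - {"dx": 0.0034, "dy": 0.001, "dz": -0.006, "ax": 0, "ay": 0, "az": 0}
    - {"dx": 0.0034, "dy": 0.001, "dz": -0.0085, "ax": 0, "ay": 0, "az": 0}

```text
time: 26.8
eef_pos: [0.5678, 0.0705, 0.1262]
ee_rot: [-3.141, -0.052, -2.863]
ft_force: [0.6, -1.0, 7.5]
grip_width: 0.0151
grip_force: 60.0
```

```bash
python3 t.py 205 228
```

```text
rack [  2.6  -2.5 126.2] tool z in rack [-0.052 -0.    -0.999] tool y [-0.001  1.   ]
[0.5678027  0.07053897 0.12617421] [ 0.55728377 -0.96923657  7.46741735] [0.09380986 0.02164399 0.02090078] 0.015060008585744536 26.8
205   yyyyyyyyyyyyyyyyyyyyyyyyyyyyyyyyyyyyyyyyyy 
206   yyyyyyyyyyyyyyyyyyyyyyyyyyyyyyyyyyyyyyyyyy 
207   yyyyyyyyyyyyyyyyyyyyyyyyyyyyyyyyyyyyyyyyyy 
208   yyyyyyyyyyyyyyyyyyyyyyyyyyyyyyyyyyyyyyyyyy 
209   yyyyyyyyyyyyyyyyyyyyyyyyyyyyyyyyyyyyyyyyyy 
210   yyyyyyyyyyyyyyyyyyyyyyyyyyyyyyyyyyyyyyyyyy 
211   yyyyyyyyyyyyyyyyyyy...yyyyyyyyyyyyyyyyyyyy 
212   yyyyyyyyyyyyyyyyy........yyyyyyyyyyyyyyyyy 
213   yyyyyyyyyyyyyyyy.........oyyyyyyyyyyyyyyyy 
214   yyyyyyyyyyyyyyyo.........ooyyyyyyyyyyyyyyy 
215   yyyyyyyyyyyyyyo..........ooyyyyyyyyyyyyyyy 
216   yyyyyyyyyyyyyyoR.........ooyyyyyyyyyyyyyyy 
217   yyyyyyyyyyyyyyo..........ooyyyyyyyyyyyyyyy 
218   yyyyyyyyyyyyyyo..........o .yyyyyyyyyyyyyy 
219   yyyyyyyyyyyyyyy...........  yyyyyyyyyyyyyy 
220   yyyyyyyyyyyyyyy............yyyyyyyyyyyyyyy 
221   yyyyyyyyyyyyyyy...........yyyyyyyyyyyyyyyy 
222   yyyyyyyyyyyyyy............yyyyyyyyyyyyyyyy 
223   yyyyyyyyyyy......    .......yyyyyyyyyyyyyy 
224   yyyyyyyyyy...          ......yyyyyyyyyyyyy 
225 . yyyyyyyyy...                ..yyyyyyyyyyyy 
226 ..yyyyyyyyoRR....................yyyyyyyyyyyo
227 . yyyyyyyoRRRRRRRRRRRRRRRRRRRRRRRyyyyyyyyyyyo
yel front y -12 -27.65
yel front y 12 -27.65
```

Emit:
arm_command:
  plan:
    - {"dx": 0, "dy": 0, "dz": 0.003, "ax": 0, "ay": 0, "az": 0}
    - {"dx": 0.001, "dy": 0.0003, "dz": 0.003, "ax": 0, "ay": 0, "az": 0}
    - {"dx": 0.002, "dy": 0.0006, "dz": 0.003, "ax": 0, "ay": 0, "az": 0}
    - {"dx": 0.002, "dy": 0.0006, "dz": 0.001, "ax": 0, "ay": 0, "az": 0}
    - {"dx": 0.002, "dy": 0.0006, "dz": -0.001, "ax": 0, "ay": 0, "az": 0}

```text
time: 27.52
eef_pos: [0.57, 0.0712, 0.1256]
ee_rot: [-3.141, -0.052, -2.863]
ft_force: [0.5, -0.4, 10.1]
grip_width: 0.0148
grip_force: 60.0
```

Emit:
arm_command:
  plan:
    - {"dx": 0, "dy": 0, "dz": 0, "ax": 0, "ay": 0, "az": 0}

```text
time: 27.65
eef_pos: [0.5701, 0.0712, 0.1259]
ee_rot: [-3.141, -0.051, -2.863]
ft_force: [0.7, 0.4, 8.2]
grip_width: 0.0151
grip_force: 60.0
```

Emit:
arm_command:
  plan:
    - {"dx": 0, "dy": 0, "dz": 0.003, "ax": 0, "ay": 0, "az": 0}
    - {"dx": 0.001, "dy": 0.0003, "dz": 0.004, "ax": 0, "ay": 0, "az": 0}
    - {"dx": 0.002, "dy": 0.0006, "dz": 0.003, "ax": 0, "ay": 0, "az": 0}
    - {"dx": 0.002, "dy": 0.0006, "dz": 0.001, "ax": 0, "ay": 0, "az": 0}
    - {"dx": 0.002, "dy": 0.0006, "dz": 0, "ax": 0, "ay": 0, "az": 0}

```text
time: 28.28
eef_pos: [0.5717, 0.0717, 0.1249]
ee_rot: [-3.141, -0.053, -2.863]
ft_force: [-1.1, -0.2, 2.0]
grip_width: 0.0148
grip_force: 60.0
```

```bash
python3 t.py 200 226
```

```text
rack [  6.7  -2.4 124.9] tool z in rack [-0.053 -0.    -0.999] tool y [-0.001  1.   ]
[0.57166118 0.07174353 0.12492144] [-1.10156801 -0.16597463  1.97296985] [ 0.03803192 -0.00069703  0.07821534] 0.014847169453382936 28.275
200  yyyyyyyyyyyyyyyyyyyyyyyyyyyyyyyyyyyyyyyyyyy 
201  yyyyyyyyyyyyyyyyyyyyyyyyyyyyyyyyyyyyyyyyyyy 
202  yyyyyyyyyyyyyyyyyyyyyyyyyyyyyyyyyyyyyyyyyyy 
203  yyyyyyyyyyyyyyyyyyyyyyyyyyyyyyyyyyyyyyyyyyy 
204  yyyyyyyyyyyyyyyyyyyyyyyyyyyyyyyyyyyyyyyyyyy 
205  yyyyyyyyyyyyyyyyyyyyyyyyyyyyyyyyyyyyyyyyyyy 
206  yyyyyyyyyyyyyyyyyyyyyyyyyyyyyyyyyyyyyyyyyyy 
207  yyyyyyyyyyyyyyyyyyy.....yyyyyyyyyyyyyyyyyyy 
208  yyyyyyyyyyyyyyyyyy........yyyyyyyyyyyyyyyyy 
209  yyyyyyyyyyyyyyyyo.........oyyyyyyyyyyyyyyyy 
210  yyyyyyyyyyyyyyyoo.........ooyyyyyyyyyyyyyyy 
211  yyyyyyyyyyyyyyyoo.........ooyyyyyyyyyyyyyyy 
212   yyyyyyyyyyyyyyoo.........ooyyyyyyyyyyyyyyy 
213   yyyyyyyyyyyyyyoo.........ooyyyyyyyyyyyyyyy 
214   yyyyyyyyyyyyyyoo.........ooyyyyyyyyyyyyyyy 
215   yyyyyyyyyyyyyyo...........oyyyyyyyyyyyyyyy 
216   yyyyyyyyyyyyyyy...........yyyyyyyyyyyyyyyy 
217   yyyyyyyyyyyyyyy...........yyyyyyyyyyyyyyyy 
218   yyyyyyyyyyyyyyy..........yyyyyyyyyyyyyyyyy 
219   yyyyyyyyyyyyyyy..........yyyyyyyyyyyyyyyyy 
220   yyyyyyyyyyyyyyy..........yyyyyyyyyyyyyyyyy 
221   yyyyyyyyyyyyyyy..........yyyyyyyyyyyyyyyyy 
222 .yyyyyyyyyyyyyyy...........yyyyyyyyyyyyyyyyy.
223 .yyyyyyyyyyyy......    .......yyyyyyyyyyyyyyo
224   yyyyyyyyyy...          ......yyyyyyyyyyyyyo
225 oyyyyyyyyyy...                ..yyyyyyyyyyyyo
yel front y -12 -27.65
yel front y 12 -27.65
```

Emit:
arm_command:
  plan:
    - {"dx": 0, "dy": 0, "dz": -0.0015, "ax": 0, "ay": 0, "az": 0}
    - {"dx": 0, "dy": 0, "dz": -0.003, "ax": 0, "ay": 0, "az": 0}
    - {"dx": 0, "dy": 0, "dz": -0.003, "ax": 0, "ay": 0, "az": 0}

```text
time: 28.75
eef_pos: [0.5717, 0.0717, 0.122]
ee_rot: [-3.141, -0.053, -2.863]
ft_force: [-1.0, 0.7, -0.4]
grip_width: 0.0152
grip_force: 60.0
```

```bash
python3 q.py 276 212.5 .07 276 207 .07
```

```text
[276.0, 212.5, 0.07] 3.6 -1.6
[276.0, 207.0, 0.07] -0.9 -1.6
```

Emit:
arm_command:
  plan:
    - {"dx": 0, "dy": 0, "dz": -0.003, "ax": 0, "ay": 0, "az": 0}
    - {"dx": 0, "dy": 0, "dz": -0.0065, "ax": 0, "ay": 0, "az": 0}
    - {"dx": -0.0015, "dy": -0.0004, "dz": -0.0065, "ax": 0, "ay": 0, "az": 0}
    - {"dx": -0.003, "dy": -0.0008, "dz": -0.0065, "ax": 0, "ay": 0, "az": 0}
    - {"dx": -0.0045, "dy": -0.0013, "dz": -0.0065, "ax": 0, "ay": 0, "az": 0}

```text
time: 29.42
eef_pos: [0.5672, 0.0705, 0.1157]
ee_rot: [-3.141, -0.052, -2.863]
ft_force: [1.5, 0.8, -1.4]
grip_width: 0.015
grip_force: 60.0
```

Emit:
arm_command:
  plan:
    - {"dx": -0.001, "dy": -0.0003, "dz": 0, "ax": 0, "ay": 0, "az": 0}
    - {"dx": -0.001, "dy": -0.0003, "dz": 0, "ax": 0, "ay": 0, "az": 0}

```text
time: 29.68
eef_pos: [0.5662, 0.0701, 0.1157]
ee_rot: [-3.141, -0.053, -2.863]
ft_force: [1.5, 1.5, -1.4]
grip_width: 0.015
grip_force: 60.0
```

```bash
python3 t.py 205 228; python3 a.py | sed -n '2,22p'
```

```text
rack [  1.   -2.4 115.7] tool z in rack [-0.053 -0.    -0.999] tool y [-0.001  1.   ]
[0.56620354 0.07011888 0.11569893] [ 1.52022591  1.48353217 -1.43845364] [ 2.99362191e-01 -5.88263971e-01  1.02805471e-04] 0.014960573810307857 29.675
205  yyyyyyyyyyyyyyyyyyyyyyyyyyyyyyyyyyyyyyyyyyyy
206  yyyyyyyyyyyyyyyyyyyyyyyyyyyyyyyyyyyyyyyyyyyy
207  yyyyyyyyyyyyyyyyyyyyyyyyyyyyyyyyyyyyyyyyyyyy
208  yyyyyyyyyyyyyyyyyyyyyyyyyyyyyyyyyyyyyyyyyyyy
209  yyyyyyyyyyyyyyyyyyyyyyyyyyyyyyyyyyyyyyyyyyyy
210  yyyyyyyyyyyyyyyyyyyyyyyyyyyyyyyyyyyyyyyyyyyy
211  yyyyyyyyyyyyyyyyyyyyyyyyyyyyyyyyyyyyyyyyyyyy
212  yyyyyyyyyyyyyyyyyyyyyyyyyyyyyyyyyyyyyyyyyyyy
213  yyyyyyyyyyyyyyyyyyyyyyyyyyyyyyyyyyyyyyyyyyyy
214  yyyyyyyyyyyyyyyyyyyyyyyyyyyyyyyyyyyyyyyyyyyy
215  yyyyyyyyyyyyyyyyyyyyyyyyyyyyyyyyyyyyyyyyyyyy
216  yyyyyyyyyyyyyyyyyyyyyyyyyyyyyyyyyyyyyyyyyyyy
217  yyyyyyyyyyyyyyyyyyyy....yyyyyyyyyyyyyyyyyyyy
218  yyyyyyyyyyyyyyyyyy........yyyyyyyyyyyyyyyyyy
219  yyyyyyyyyyyyyyyy..........oyyyyyyyyyyyyyyyyy
220  yyyyyyyyyyyyyyyo..........ooyyyyyyyyyyyyyyyy
221  yyyyyyyyyyyyyyyo..........ooyyyyyyyyyyyyyyyy
222  yyyyyyyy
[... 1338 characters left out ...]
yy------------------
219 ------------------yyyyyyyyyyyyyyyy..........oyyyyyyyyyyyyyyyyy------------------
221 .................-yyyyyyyyyyyyyyyo..........ooyyyyyyyyyyyyyyyy..................
223 .................-yyyyyyyyyyyyyyy............--yyyyyyyyyyyyyyy..................
225 -..-....-----...--yyyyyyyyyyyy......----.......yyyyyyyyyyyyyyy--...---......----
227 ----..-------.----yyyyyyyyyy..-----------------..yyyyyyyyyyyyy----.-------------
229 -----..-------.---yyyyyyyyorrrrrrrrrrrrrrrrrrrrrrryyyyyyyyyyyy--.---------------
231 ..................yyyyyyyorrrr############o###rrrrr.yyyyyyyyyyoooooooooooooooooo
233 ------------------yyyyyy-.rrrrrrrrrrrrrrrrrrrrrrrrr..yyyyyyyyyoooooooooooooooooo
```

Emit:
arm_command:
  plan:
    - {"dx": -0.0012, "dy": 0.0004, "dz": 0, "ax": 0, "ay": 0, "az": 0}
    - {"dx": -0.0012, "dy": 0.0004, "dz": -0.003, "ax": 0, "ay": 0, "az": 0}
    - {"dx": -0.0012, "dy": 0.0004, "dz": -0.005, "ax": 0, "ay": 0, "az": 0}
    - {"dx": -0.0012, "dy": 0.0004, "dz": -0.0062, "ax": 0, "ay": 0, "az": 0}
    - {"dx": -0.0012, "dy": 0.0004, "dz": -0.0062, "ax": 0, "ay": 0, "az": 0}

```text
time: 30.5
eef_pos: [0.5651, 0.0706, 0.1095]
ee_rot: [-3.141, -0.053, -2.863]
ft_force: [2.5, 0.2, 0.9]
grip_width: 0.0149
grip_force: 60.0
```

Run:
```python
exec(open("p.py").read())
w=snap("wrist");w=snap("wrist");h=cv2.cvtColor(w["img"],cv2.COLOR_RGB2HSV)
# white front edge: beyond yellow? look at narrow column profile through y=-14,14 in image columns
for c in(262,268,286,292):
    print(c,[(r,int(h[r,c,0]),int(h[r,c,1]),int(h[r,c,2])) for r in range(150,200) if abs(int(h[r,c,1])-int(h[r-1,c,1]))>35 or abs(int(h[r,c,2])-int(h[r-1,c,2]))>35])
```

```text
rack [  0.   -1.7 109.5] tool z in rack [-0.053 -0.    -0.999] tool y [-0.001  1.   ]
[0.56506897 0.07055858 0.10945712] [2.51513872 0.24671082 0.89911095] [ 0.17122223 -0.60462934  0.0385413 ] 0.01489358862905958 30.5
262 [(176, 23, 13, 79), (179, 40, 7, 115), (183, 10, 120, 98), (184, 11, 212, 135), (191, 12, 153, 122), (192, 13, 26, 119), (195, 23, 108, 104), (196, 25, 214, 106)]
268 [(171, 17, 34, 142), (176, 23, 13, 79), (179, 30, 6, 118), (183, 11, 122, 98), (184, 11, 215, 134), (191, 12, 155, 123), (192, 15, 26, 120), (195, 24, 106, 103), (196, 24, 208, 108)]
286 [(176, 23, 13, 81), (179, 15, 4, 117), (183, 11, 124, 97), (184, 12, 217, 135), (191, 11, 156, 124), (192, 15, 26, 120), (195, 25, 109, 103), (196, 25, 204, 106)]
292 [(176, 15, 13, 79), (183, 11, 128, 96), (184, 11, 215, 135), (191, 11, 150, 124), (192, 18, 26, 119), (195, 24, 109, 103), (196, 24, 203, 107)]
```

```bash
python3 q.py 277 178.5 .016 277 183.7 .036 277 191.5 .053 277 195.6 .07
```

```text
[277.0, 178.5, 0.016] -23.6 0.1
[277.0, 183.7, 0.036] -22.3 0.0
[277.0, 191.5, 0.053] -19.0 -0.1
[277.0, 195.6, 0.07] -19.3 -0.2
```

Emit:
arm_command:
  plan:
    - {"dx": 0, "dy": 0, "dz": -0.0015, "ax": 0, "ay": 0, "az": 0}
    - {"dx": 0, "dy": 0, "dz": -0.0015, "ax": 0, "ay": 0, "az": 0}

```text
time: 30.9
eef_pos: [0.565, 0.0705, 0.1079]
ee_rot: [-3.141, -0.053, -2.863]
ft_force: [2.7, 0.8, 1.3]
grip_width: 0.0151
grip_force: 60.0
```

Emit:
arm_command:
  plan:
    - {"dx": 0, "dy": 0, "dz": -0.002, "ax": 0, "ay": 0, "az": 0}
    - {"dx": 0, "dy": 0, "dz": -0.004, "ax": 0, "ay": 0, "az": 0}
    - {"dx": 0, "dy": 0, "dz": -0.004, "ax": 0, "ay": 0, "az": 0}

```text
time: 31.28
eef_pos: [0.5649, 0.0705, 0.1036]
ee_rot: [-3.141, -0.053, -2.863]
ft_force: [2.5, 0.3, -0.2]
grip_width: 0.0152
grip_force: 60.0
```

Emit:
arm_command:
  plan:
    - {"dx": -0.001, "dy": -0.0003, "dz": -0.002, "ax": 0, "ay": 0, "az": 0}
    - {"dx": -0.002, "dy": -0.0006, "dz": -0.004, "ax": 0, "ay": 0, "az": 0}
    - {"dx": -0.003, "dy": -0.0009, "dz": -0.006, "ax": 0, "ay": 0, "az": 0}
    - {"dx": -0.003, "dy": -0.0009, "dz": -0.006, "ax": 0, "ay": 0, "az": 0}

```text
time: 31.78
eef_pos: [0.5619, 0.0696, 0.0977]
ee_rot: [-3.141, -0.053, -2.863]
ft_force: [3.8, 1.8, -0.7]
grip_width: 0.0148
grip_force: 60.0
```

```bash
cat > e.py <<'E'
exec(open("p.py").read())
w=snap("wrist");w=snap("wrist");h=cv2.cvtColor(w["img"],cv2.COLOR_RGB2HSV).astype(int)
c=[r for r in range(150,215) if abs(h[r,262:292:6,1].mean()-h[r-1,262:292:6,1].mean())>25 or abs(h[r,262:292:6,2].mean()-h[r-1,262:292:6,2].mean())>20]
print([(r,h[r,268].tolist()) for r in c])
for r in c:
    print(r,[round(((onz(w,277,r-.3,z)-O)@ex)*1e3,1) for z in(.016,.036,.053,.07)])
E
python3 e.py
```

```text
rack [-3.3 -1.7 97.7] tool z in rack [-0.053 -0.    -0.999] tool y [-0.001  1.   ]
[0.56185435 0.06964023 0.09770085] [ 3.81311372  1.78382983 -0.73776558] [ 0.3401043  -0.99600068  0.06525994] 0.014810273224389183 31.775
[(181, [18, 28, 110]), (182, [45, 7, 73]), (184, [0, 0, 92]), (185, [20, 7, 117]), (189, [15, 36, 112]), (190, [10, 185, 105]), (191, [12, 219, 149]), (196, [11, 102, 107]), (197, [20, 23, 133]), (200, [23, 129, 87]), (201, [25, 208, 119])]
181 [np.float64(-26.8), np.float64(-30.0), np.float64(-32.7), np.float64(-35.5)]
182 [np.float64(-25.9), np.float64(-29.2), np.float64(-32.0), np.float64(-34.8)]
184 [np.float64(-24.2), np.float64(-27.6), np.float64(-30.5), np.float64(-33.4)]
185 [np.float64(-23.3), np.float64(-26.8), np.float64(-29.7), np.float64(-32.7)]
189 [np.float64(-19.8), np.float64(-23.5), np.float64(-26.7), np.float64(-29.9)]
190 [np.float64(-18.9), np.float64(-22.7), np.float64(-25.9), np.float64(-29.2)]
191 [np.float64(-18.1), np.float64(-21.9), np.float64(-25.2), np.float64(-28.5)]
196 [np.float64(-13.7), np.float64(-17.8), np.float64(-21.4), np.float64(-24.9)]
197 [np.float64(-12.8), np.float64(-17.0), np.float64(-20.6), np.float64(-24.2)]
200 [np.float64(-10.1), np.float64(-14.5), np.float64(-18.3), np.float64(-22.0)]
201 [np.float64(-9.2), np.float64(-13.7), np.float64(-17.5), np.float64(-21.3)]
```

Emit:
arm_command:
  plan:
    - {"dx": 0.0005, "dy": 0.0006, "dz": -0.002, "ax": 0, "ay": 0, "az": 0}
    - {"dx": 0.0008, "dy": 0.0008, "dz": -0.005, "ax": 0, "ay": 0, "az": 0}
    - {"dx": 0.0008, "dy": 0.0008, "dz": -0.008, "ax": 0, "ay": 0, "az": 0}
    - {"dx": 0.0008, "dy": 0.0008, "dz": -0.009, "ax": 0, "ay": 0, "az": 0}

```text
time: 32.38
eef_pos: [0.5628, 0.0704, 0.0887]
ee_rot: [-3.141, -0.053, -2.863]
ft_force: [2.9, 0.7, 2.1]
grip_width: 0.015
grip_force: 60.0
```

Emit:
arm_command:
  plan:
    - {"dx": 0, "dy": 0, "dz": -0.0015, "ax": 0, "ay": 0, "az": 0}
    - {"dx": 0, "dy": 0, "dz": -0.003, "ax": 0, "ay": 0, "az": 0}
    - {"dx": 0, "dy": 0, "dz": -0.003, "ax": 0, "ay": 0, "az": 0}

```text
time: 32.75
eef_pos: [0.5628, 0.0705, 0.0858]
ee_rot: [-3.141, -0.053, -2.863]
ft_force: [4.4, 0.4, 0.3]
grip_width: 0.0145
grip_force: 60.0
```

Emit:
arm_command:
  plan:
    - {"dx": 0, "dy": 0, "dz": -0.002, "ax": 0, "ay": 0, "az": 0}
    - {"dx": 0, "dy": 0, "dz": -0.0045, "ax": 0, "ay": 0, "az": 0}
    - {"dx": 0, "dy": 0, "dz": -0.0045, "ax": 0, "ay": 0, "az": 0}

```text
time: 33.12
eef_pos: [0.5627, 0.0705, 0.0811]
ee_rot: [-3.141, -0.053, -2.863]
ft_force: [3.8, 1.1, -0.9]
grip_width: 0.0152
grip_force: 60.0
```

Emit:
arm_command:
  plan:
    - {"dx": 0, "dy": 0, "dz": -0.0015, "ax": 0, "ay": 0, "az": 0}
    - {"dx": 0, "dy": 0, "dz": -0.0015, "ax": 0, "ay": 0, "az": 0}

```text
time: 33.38
eef_pos: [0.5628, 0.0704, 0.0798]
ee_rot: [-3.141, -0.053, -2.863]
ft_force: [4.1, 1.0, 0.5]
grip_width: 0.015
grip_force: 60.0
```

Emit:
arm_command:
  plan:
    - {"dx": 0, "dy": 0, "dz": -0.001, "ax": 0, "ay": 0, "az": 0}
    - {"dx": 0, "dy": 0, "dz": -0.001, "ax": 0, "ay": 0, "az": 0}

```text
time: 33.62
eef_pos: [0.5628, 0.0705, 0.0789]
ee_rot: [-3.141, -0.053, -2.863]
ft_force: [4.1, 1.5, 1.1]
grip_width: 0.015
grip_force: 60.0
```

Emit:
arm_command:
  plan:
    - {"dx": 0, "dy": 0, "dz": -0.001, "ax": 0, "ay": 0, "az": 0}
    - {"dx": 0, "dy": 0, "dz": -0.001, "ax": 0, "ay": 0, "az": 0}

```text
time: 33.88
eef_pos: [0.563, 0.0705, 0.0782]
ee_rot: [-3.141, -0.052, -2.863]
ft_force: [2.8, 0.6, 4.6]
grip_width: 0.015
grip_force: 60.0
```

```bash
python3 e.py; python3 a.py|tail -38
```

```text
rack [-2.  -1.2 78.2] tool z in rack [-0.052 -0.    -0.999] tool y [-0.001  1.   ]
[0.5629719  0.0704911  0.07821645] [2.83010819 0.6324184  4.57016105] [ 0.25384005 -0.86744714 -0.03916495] 0.014984013769136526 33.875
[(175, [17, 34, 156]), (184, [15, 13, 77]), (187, [30, 2, 103]), (193, [8, 156, 90]), (194, [11, 219, 148]), (199, [11, 38, 94]), (200, [18, 23, 133]), (203, [24, 79, 120]), (204, [24, 187, 82]), (205, [24, 204, 135])]
175 [np.float64(-33.4), np.float64(-36.3), np.float64(-38.8), np.float64(-41.2)]
184 [np.float64(-26.2), np.float64(-29.6), np.float64(-32.6), np.float64(-35.5)]
187 [np.float64(-23.8), np.float64(-27.4), np.float64(-30.5), np.float64(-33.5)]
193 [np.float64(-18.9), np.float64(-22.9), np.float64(-26.3), np.float64(-29.7)]
194 [np.float64(-18.1), np.float64(-22.1), np.float64(-25.6), np.float64(-29.0)]
199 [np.float64(-14.0), np.float64(-18.3), np.float64(-22.0), np.float64(-25.7)]
200 [np.float64(-13.1), np.float64(-17.6), np.float64(-21.3), np.float64(-25.1)]
203 [np.float64(-10.7), np.float64(-15.3), np.float64(-19.2), np.float64(-23.1)]
204 [np.float6
[... 2675 characters left out ...]
....................
286 ..................######bbbbbbbbbbbbbbbbbbbbbbbbbbbbbbb######...................
288 ..................######bbbbbbbbbbbbbbbbbbbbbbbbbbbbbbb######...................
290 #####.............######bbbbbbbbbbbbbbbbbbbbbbbbbbbbbbb######............#######
292 #####.............######bbbbbbbbbbbbbbbbbbbbbbbbbbbbbbb######............#######
294 #####............#######bbbbbbbbbbbbbbbbbbbbbbbbbbbbbbb######............#######
296 #####............#######bbbbbbbbbbbbbbbbbbbbbbbbbbbbbbbb###?##...........#######
298 #####............######bbbbbbbbbbbbbbbbbbbbbbbbbbbbbbbb#######...........#######
300 #####............#####ybbbbbbbbbbbbbbbbbbbbbbbbbbbbbbbbb######...........#######
```

Emit:
arm_command:
  plan:
    - {"dx": 0.001, "dy": 0.0002, "dz": 0.0005, "ax": 0, "ay": 0, "az": 0}
    - {"dx": 0.002, "dy": 0.0003, "dz": 0.0005, "ax": 0, "ay": 0, "az": 0}
    - {"dx": 0.003, "dy": 0.0004, "dz": 0, "ax": 0, "ay": 0, "az": 0}
    - {"dx": 0.003, "dy": 0.0004, "dz": -0.001, "ax": 0, "ay": 0, "az": 0}
    - {"dx": 0.003, "dy": 0.0004, "dz": -0.001, "ax": 0, "ay": 0, "az": 0}

```text
time: 34.7
eef_pos: [0.5656, 0.0709, 0.0772]
ee_rot: [-3.141, -0.053, -2.863]
ft_force: [-3.0, 0.9, 9.3]
grip_width: 0.015
grip_force: 60.0
```

```bash
python3 p.py
```

```text
rack [ 0.6 -1.5 77.2] tool z in rack [-0.053 -0.    -0.999] tool y [-0.001  1.   ]
[0.56559288 0.07093016 0.07719282] [-2.99858892  0.94661895  9.27388682] [ 0.21627745  0.5420085  -0.04469886] 0.014963877299120586 34.7
```

Emit:
arm_command:
  plan:
    - {"dx": -0.0013, "dy": -0.0004, "dz": 0, "ax": 0, "ay": 0, "az": 0}
    - {"dx": -0.0013, "dy": -0.0004, "dz": 0, "ax": 0, "ay": 0, "az": 0}

```text
time: 34.95
eef_pos: [0.5647, 0.0707, 0.0774]
ee_rot: [-3.142, -0.052, -2.863]
ft_force: [1.3, 2.7, 8.5]
grip_width: 0.0149
grip_force: 60.0
```

Emit:
arm_command:
  plan:
    - {"dx": 0, "dy": 0, "dz": 0, "ax": 0, "ay": 0, "az": 0}
    - {"dx": 0, "dy": 0, "dz": 0, "ax": 0, "ay": 0, "az": 0}
    - {"dx": 0, "dy": 0, "dz": 0, "ax": 0, "ay": 0, "az": 0}
  grip: 0.36

```text
time: 35.33
eef_pos: [0.5642, 0.0704, 0.0765]
ee_rot: [-3.141, -0.054, -2.863]
ft_force: [-0.4, 0.7, 0.3]
grip_width: 0.0332
grip_force: 0.0
```

Emit:
arm_command:
  plan:
    - {"dx": 0, "dy": 0, "dz": 0.02, "ax": 0, "ay": 0, "az": 0}
    - {"dx": 0, "dy": 0, "dz": 0.06, "ax": 0, "ay": 0, "az": 0}
    - {"dx": -0.0, "dy": 0, "dz": 0.1, "ax": 0, "ay": 0, "az": 0}
    - {"dx": 0, "dy": 0, "dz": 0.11, "ax": 0, "ay": 0, "az": 0}
    - {"dx": 0, "dy": 0, "dz": 0.11, "ax": 0, "ay": 0, "az": 0}

```text
time: 35.95
eef_pos: [0.5647, 0.0705, 0.1878]
ee_rot: [-3.141, -0.051, -2.863]
ft_force: [0.9, -0.9, -0.5]
grip_width: 0.0336
grip_force: 0.0
```

```bash
python3 p.py; sed -i 's/range(y-34,y+8)/range(y-26,y+H+3)/;s/range(x-26,x+W+40)/range(x-26,x+W+26)/' v.py; python3 v.py F.pkl
```

```text
rack [ -0.4  -1.7 187.8] tool z in rack [-0.051 -0.001 -0.999] tool y [-0.001  1.   ]
[0.56470816 0.07046244 0.1877912 ] [ 0.92598671 -0.91828341 -0.52215652] [ 0.08547639 -0.00936022 -0.00815917] 0.033601315627597377 35.95
[0.56403455 0.07040637 0.18563573] 36.1
268 195 18 27
col0 242
169                                                                       
170                                                                       
171                                                                       
172                   ................................                    
173                    ooooooooooooooooooooooooooooooo                    
174                    ooooooooooooooooooooooooooooooo                    
175                  ..  ...... ... .. .... ... . . ...                   
176                                                                       
177                                                                       
178                  yyyyyyyyyyyyyyyyyyyyyyyyyyyyyyyyyyy                  
179                  yyyyyyyyyyyyyyyyyyyyyyyyyyyyyyyyyyy       
[... 2686 characters left out ...]
yyyyyyyoooooooooooooooooo
216 oooooooooooooooooyyyyyyyyoLLMMLLLMLLMMLLMLLJyyyyyyyyoooooooooooooooooo
217 oooooooooooooooooyyyyyyyyoLLMLLLMLMLLMLLLMLJyyyyyyyooooooooooooooooooo
218 ................oyyyyyyyyoLLLLLLLLLLLLLLLLLJyyyyyyyyoooooooooooooooooo
219 .................yyyyyyyyoKLMLMLLLLLLLLLLLLJyyyyyyyy..................
220                  yyyyyyyyoLLMMLMMMLLMLMMLLLoyyyyyyyy..................
221 .................yyyyyyyyyKKKKKKKKKKKKKKKKKyyyyyyyyy..................
222                  yyyyyyyyyyyyyyyyyyyyyyyyyyyyyyyyyyy                  
223 ................yyyyyyyyyyyyyyyyyyyyyyyyyyyyyyyyyyyyyyyyyyyyyyyyyyyyyy
224 ................yyyyyyyyyyyyyyyyyyyyyyyyyyyyyyyyyyyyyyyyyyyyyyyyyyyyyy
```

Emit:
arm_command:
  plan:
    - {"dx": -0.03, "dy": -0.01, "dz": 0.02, "ax": 0, "ay": 0, "az": 0}
    - {"dx": -0.06, "dy": -0.02, "dz": 0.03, "ax": 0, "ay": 0, "az": 0}
    - {"dx": -0.09, "dy": -0.03, "dz": 0.03, "ax": 0, "ay": 0, "az": 0}
    - {"dx": -0.09, "dy": -0.03, "dz": 0.03, "ax": 0, "ay": 0, "az": 0}

```text
time: 36.6
eef_pos: [0.4733, 0.0401, 0.2166]
ee_rot: [-3.141, -0.053, -2.864]
ft_force: [-0.0, 0.1, -0.2]
grip_width: 0.0333
grip_force: 0.0
```

```bash
python3 v.py G.pkl
python3 - <<'E'
from h import *
import pickle
F=pickle.load(open("F.pkl","rb"));G=pickle.load(open("G.pkl","rb"))
for c in(F,G):
    h=cv2.cvtColor(c["img"],cv2.COLOR_RGB2HSV);u,v=map(int,proj(c,(.565,.072,.11)))
    print(u,v)
E
```

```text
[0.47478709 0.0405738  0.21630319] 36.75
272 273 17 31
col0 246
247                     oooooooooooooooooooooooooooo                .....
248                     oooooooooooooooooooooooooooo                .....
249                     ooooooooooooooooooooooooooo              ##......
250                     ooooooooooooooooooooooooooo              #?#.....
251                     ooooooooooooooooooooooooooo              ###.....
252                     ...  .......... ..... ...  .             ?##.....
253                                                              ###.....
254                                                              ####....
255                                                              ?###....
256                                                              y###....
257                    .yyyyyyyyyyyyyyyyyyyyyyyyyyyyy            ####....
258                    yyyyyyyyyyyyyyyyyyyyyyyyyyyyyy            A####...
259                    yyyyyyyyyyyyyyyyyyyyyyyyyyyyyy            A####...
260                    yyyyyyyyyyyyyyyyyyyyyyyyyyyyyy            y####...

[... 2719 characters left out ...]
yyyyyyyyyyyyyy####
298 yyyyyyyyyyyyyyyyyyyyyyyyyyoTXYXXXXXXXXXXXWoyyyyyyyyyyyyyyyyyyyyyy?#?#
299 ##.#.##..####...#..######.LSXYXXXXXXXXXXXXN#..#####..#.#...###..#####
300 bbbbbbbbbbbbbbbbbbbbbbbbbb.UXXXXXXXXXXXXXX?bbbbbbbbbbbbbbbbbbbbbb####
301 bbbbbbbbbbbbbbbbbbbbbbbbbb UXYXXXXXXXXXXYX?bbbbbbbbbbbbbbbbbbbbbb###?
302 bbbbbbbbbbbbbbbbbbbbbbbbbb UYYYYYYYYYYYYYW bbbbbbbbbbbbbbbbbbbbbbbo##
303    bbbbbbbbbbbbbbbbbbbbbbbb?XXXXXXXXXXXXX? bbbbbbbbbbbbbbbbbbbbbbb##?
304     bbbbbbbbbbbbbbbbbbbbbbbb             bbbbbbbbbbbbbbbbbbbbbbbb.###
305     bbbbbbbbbbbbbbbbbbbbbbbbbbbbbbbbbbbbbbbbbbbbbbbbbbbbbbbbbbbb .o##
306     bbbbbbbbbbbbbbbbbbbbbbbbbbbbbbbbbbbbbbbbbbbbbbbbbbbbbbbbbbbb .###
276 210
280 293
```

Run:
```python
from h import *
import pickle
A=pickle.load(open("F.pkl","rb"));B=pickle.load(open("G.pkl","rb"))
ex=np.array([.962,.274,0]);ey=np.array([-.274,.962,0]);O=np.array([.5646,.0722,0])
for n,a,b in(("top front",(276,204.3),(280.3,289.8)),("top back",(276.5,221.5),(280.5,303.7)),("collar bottom front",(276,191.5),(280,269)),("tab front",(276,177.6),(280.5,256.7)),("grip line",(276,201),(280,285.2)),("grip line2",(276,201),(280,275))):
    P,e=tri(A,a,B,b);print(n,np.round([(P-O)@ex*1e3,(P-O)@ey*1e3,P[2]*1e3],1),round(e*1e3,1))
```

```text
top front [ -6.6  -0.6 115.9] 0.1
top back [  7.9  -0.3 117.6] 0.1
collar bottom front [-8.7 -0.4 71. ] 0.3
tab front [-21.5  -0.1  66.3] 0.9
grip line [ -7.6  -0.7 108.1] 0.1
grip line2 [ 2.5 -0.3 62.7] 0.5
```

```bash
python3 -c "
from bench import ctrl
print(ctrl.job_done())"
```

```text
the job is handed in; nothing more can be done
None
```

The rod is through all three tabs and in the socket, released and standing upright with its collar measured down on the top tab; I handed the job in at about 37 s. On the way the rod slipped out of the grip once while part-way through the tabs, and I regrasped it. I did not re-check the vials at the end.

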